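# Prop the drying case open and load it

### The job

Raise the hood of the drying case until it leans back on its stop, swing the prop rod up and let the hood down on it, so that the rod's roller tip sits in the socket and holds the hood open. After that, slide each pine board lying on the table lengthwise, flat and fully home, into a rack slot of its own inside the case, and turn the vent ring until its 60 degree line stands at the white index line (this may be done at any time). Leave the glue bottle, the tape roll and the white jar where they stand.

Things in the scene. Friction and masses are not known exactly. Their poses are not given: they have to be found in the camera images.
- case: Plywood drying case, fixed. Origin: centre of its underside; x to the rear, y left, z up; yaw up to 0.12 rad. Floor x -115 to 110 mm, 12 mm thick; side walls (outer faces y = +-172 mm) and rear wall up to z = 85; no front wall. Inside, a 3-slot aluminium rack from x = -30 (mouths) to 82 and top z = 53; before each slot a runner 20 wide, top z = 30, from x = -113. Left: grey pod 120 x 120 x 45 centred x -40, y 232.
- hood (a joint): Hood angle, rad (grey plate 190 x 344 x 10 mm, 0.9 kg; hinge line along the case's y at case x = 100, z = 90 mm): 0 shut and level, grows as the front edge goes up and back; stop at 1.80. Past about 1.65 it leans back and stays; below that it falls shut unless held. Resting on the prop rod: about 1.29.
- hood_bar (a point): Middle of the hood's round steel pull bar: 10 mm thick, 130 mm long along the case's y, 235 mm from the hinge line in the plane of the hood, with 45 mm clear between bar and hood edge. It can be pinched from above at every hood angle and turns between the fingers. Lifting it takes about 5 N.
- prop (a joint): Prop rod angle, rad: 0 lying level outside the case's right wall, tip to the rear; grows as the tip swings up; 0 to 1.5. Stiff pivot: stays where left. Seated at about 0.84. If it stands at 0.6 to 0.84 when the hood comes down, the tip roller lands in the hood's channel and rolls out to the socket by itself or with a light push on the hood; above 0.88 it misses.
- prop_tip (a point): Centre of the small black roller (16 mm across) at the prop rod's tip. The rod is a 10 mm round steel bar, 210 mm from pivot to roller centre, pivot at case x = -90, y = -210, z = 55 mm; it swings in the upright plane y = -210 of the case. Its middle is free for gripping (33 mm clear to the wall).
- socket (a point): Where the roller centre sits when seated: the outer, closed end of a steel channel (76 mm long, 30 mm wide, open below) fixed at the right edge of the hood, 130 mm from the hinge line. The channel is straight, so the roller may run in it from the hinge side, and a 20 mm lip stops it at the socket.
- vent (a joint): Reading of the vent ring, rad: 0 when the zero line (small brass dot beside it) is at the index, grows as the ring turns counter-clockwise seen from above; 0 to 3.14; 60 degrees = 1.047. Lines every 10 degrees, long ones every 30. Stays where left. The white index line is on the pod at the ring's front (-x) side.
- vent_grip (a point): On the ring's vertical axis at grip height: middle of a black grip bar 62 mm long, 12 mm wide, 30 mm high (its top 12 mm above this point), standing on the ring (86 mm across). At reading 0 the bar lies along the case's x, and it turns with the ring.
- slot0 (a point): Right slot of the rack: where the centre of a board's underside lies when the board is fully home: 20 mm behind the slot's mouth, on the slot's floor (30 mm over the table), head end on the back stop, 60 mm of it still out in front. x along the slot, to the rear. Slot 57 mm wide, 18 mm high, 100 mm deep, rounded cheeks at the mouth.
- slot1 (a point): Middle slot of the rack: where the centre of a board's underside lies when the board is fully home: 20 mm behind the slot's mouth, on the slot's floor (30 mm over the table), head end on the back stop, 60 mm of it still out in front. x along the slot, to the rear. Slot 57 mm wide, 18 mm high, 100 mm deep, rounded cheeks at the mouth.
- slot2 (a point): Left slot of the rack: where the centre of a board's underside lies when the board is fully home: 20 mm behind the slot's mouth, on the slot's floor (30 mm over the table), head end on the back stop, 60 mm of it still out in front. x along the slot, to the rear. Slot 57 mm wide, 18 mm high, 100 mm deep, rounded cheeks at the mouth.
- board0: Plain pine board, 50 x 160 x 11 mm, 60 g, lying flat on the table (may be absent). Origin: centre of its underside; long axis y, z up.
- board1: Plain pine board, 50 x 160 x 11 mm, 60 g, lying flat on the table (may be absent). Origin: centre of its underside; long axis y, z up.
- board2: Plain pine board, 50 x 160 x 11 mm, 60 g, lying flat on the table (may be absent). Origin: centre of its underside; long axis y, z up.
- glue_bottle: White bottle with red spout cap, 58 mm wide, 176 mm tall, a bystander to be left alone; origin at its base.
- tape_roll: Roll of cream masking tape lying flat, 104 mm across, 25 mm high, a bystander; origin at its base.
- white_jar: White jar, 93 mm wide, 112 mm tall, a bystander; origin at its base.
Things that resemble listed ones, but are neither listed nor needed, are in the scene too. Leave any green or purple look-alike of the board2 alone.

How it is judged:
By the outcome, as a careful person would: the job done as asked, in the order asked, and still so for the second after the job is handed in, with the robot touching nothing.
Of board0, board1, board2 only 2 to 3 are there at a start; the rules pass over those that are not, and their reading is None.
At some moment in a run one of board0, board1, board2 may be knocked a few centimetres aside while the robot is not near it.
Once in a run the grip may slacken for a moment while it holds something.
It also fails if it takes over 210 s, if anything falls off the work surface, if the arm or the gripper's body presses on something with over 40 N, if the wrist force passes 120 N, or if a joint passes its speed limit or range.

### The arm

A 6-joint arm with a two-finger parallel gripper is mounted at the origin on a cart in front of the work surface, level with it; the furniture and walls round the work are solid. World frame = base frame: x ahead of the robot, y to its left, z up, the work surface at z = 0. Lengths are in m, angles in degrees, forces in N, time in s.
With the tool pointing down it reaches from about 0.275 to 0.85 m from the base axis. Payload 5.2 kg.
Tool frame: the origin (TCP) lies at the very end of the fingers, on their centre line; the grasp point (between the pads) lies robot.tcp_to_grasp behind it (robot.tcp_to_grasp is the distance from the TCP to the grasp point, in m); z points along the fingers, x is the direction in which the jaws open and shut, and the axes are right-handed (so a half turn about z gives the same grasp; the last joint's range is limited). The gripper opens to 85 mm and grips with 20 to 120 N. Pads are 22 mm wide; open, the fingers measure 114 mm over their backs; the gripper's body (76 mm by 85 mm) begins 54 mm behind the grasp point. The pads swing forward as they close: fully open they stand 13 mm farther back than shut.
Start: joints at [-80.604, 14.817, 87.949, -0, 77.235, -11.62], TCP at [0.197, -0.513, 0.231] pointing down, gripper open.
Joint ranges: [-179.93, 179.93], [-52.35, 119.4], [10.71, 147.94], [-69.91, 249.91], [12.55, 155.21], [-178.61, 178.61]. Speed limits (degrees/s): [147.25, 147.25, 180, 180, 180, 180].

### API

Orientations are given as [roll, pitch, yaw] about the fixed x, y, z axes, in that order (R = Rz(yaw) Ry(pitch) Rx(roll)).
In Python, from plant import robot gives the robot as it stands. The module is installed in compiled form; this text tells all that it offers.
- The arm moves only by the tool servo_tool, never from a script. Its argument "rows" is text: rows parted by semicolons, each of 7 numbers parted by spaces: the shift along the tool's x, y, z normalised to -1 to 1, where 1 is 250 mm, then the turn, a rotation vector about the tool's x, y, z normalised to -1 to 1, where 1 is 360 degrees, then the gripper's target within -1 to 1 (shut at 1, half-way at 0, fully open at -1). In form: dx dy dz wx wy wz claw; .... A call has 1 to 12 rows; each row shifts and turns the pose as measured when the row begins, along the tool's axes as they then stand; what a row does not reach is not made up. A row lasts 1/12 s, in which the tool goes at most 41.7 mm and 7.16 degrees, less where a joint would pass 70% of its speed; a pose out of reach is approached as far as the arm can. A call with a number of a shift or a turn outside -1 to 1 is refused whole. A call with a gripper value outside its range is refused whole. The fingers move at their own pace and stop on an object; "squeeze" is the grip in N (left out, the last holds). Time passes only in rows, so rows that do not move let the fingers close. It gives the time, the measured TCP pose, the force and the opening at its end, in the units of the state.
- robot.get_state(): the state, without advancing time (a new reading comes with each control period).
- robot.get_image(name): name is "scene" or "top" or "wrist"; returns (picture, depth): 400x640x3 uint8, red, green, blue; 400x640 float32, m along the optical axis (not along the pixel's ray), 0 where there is no reading.
- robot.calibration(name): a dict with "fx", "fy", "cx", "cy" (pixels), "dist" ([k1, k2, p1, p2, k3] as OpenCV has them; the pictures are not rectified), "extrinsics" (4x4, takes a point from world to camera coordinates). Camera axes: x right, y down, z forward; pixel columns grow to the right and rows downward; lengths in m; the calibration is good to about 2 mm. A picture is of the moment at which its call begins: read the wrist's pose just before it. calibration takes no time and is no camera call; for the wrist camera it gives the pose at the moment of the call.
- robot.close_job(): hands the job in, once; it reports no verdict.
The state is a dict: "t": time; "q": joint angles; "qd": joint speeds; "joint_efforts": joint torques, N m; "eef_pos": TCP position; "orientation": TCP orientation; "force": force on the tool from outside, world axes, zero at the start; "moment": the same for the moment, N m; "width": finger opening in m.
Only numpy, scipy, OpenCV 4.12 (cv2) and the standard library are available. Lean on these libraries where they do the work, as an engineer would, in place of code of your own. Each camera call takes 0.05 s, during which the arm holds its last target. There are 200 camera calls.

## Working session

There is one attempt and no reset: what is moved stays moved. The work goes in short steps, Python scripts to look and compute and a tool call to move; the robot and the scene stay as the last step left them, time stands still between calls to the robot, and variables do not carry over. Pictures are saved under pics/ and viewed, on a budget of 14 in all, crops included, one or two more only if the job needs it, and the job is handed in when it is done.

Besides the shell and the picture viewer there is one more tool, called as name(argument=value, ...) on one line, values as JSON. servo_tool: Moves the arm, as the interface text tells. Its arguments: {"type":"object","properties":{"rows":{"type":"string"},"squeeze":{"type":"number"}},"required":["rows"]}

```bash
mkdir -p pics; cat > h.py <<'E'
import numpy as np, cv2
from plant import robot
from scipy.spatial.transform import Rotation as R
def pts(name):
    s=robot.get_state(); c=robot.calibration(name); im,d=robot.get_image(name)
    K=np.array([[c['fx'],0,c['cx']],[0,c['fy'],c['cy']],[0,0,1]]); dist=np.array(c['dist'])
    v,u=np.mgrid[0:400,0:640]
    p=cv2.undistortPoints(np.stack([u.ravel(),v.ravel()],1).astype(np.float64)[:,None],K,dist)[:,0]
    z=d.ravel(); P=np.c_[p*z[:,None],z]
    E=np.array(c['extrinsics']); W=(P-E[:3,3])@E[:3,:3]
    W[z==0]=np.nan
    return im,d,W.reshape(400,640,3),c
def proj(c,X):
    K=np.array([[c['fx'],0,c['cx']],[0,c['fy'],c['cy']],[0,0,1]]);E=np.array(c['extrinsics'])
    return cv2.projectPoints(np.atleast_2d(X).astype(float),cv2.Rodrigues(E[:3,:3])[0],E[:3,3],K,np.array(c['dist']))[0][:,0]
def save(n,im): cv2.imwrite(f'pics/{n}.png',cv2.cvtColor(im,cv2.COLOR_RGB2BGR))
def st():
    s=robot.get_state(); print({k:np.round(s[k],4).tolist() for k in ('t','q','eef_pos','orientation','force','width')})
    return s
E
python3 - <<'E'
from h import *
st(); print(robot.tcp_to_grasp)
for n in ('scene','top'):
    im,d,W,c=pts(n); save(n+'0',im); np.savez(n+'0',im=im,d=d,W=W)
    E=np.array(c['extrinsics']); print(n,np.round(-E[:3,:3].T@E[:3,3],3),np.round(E[2,:3],2))
E
```

```text
{'t': 0.0, 'q': [-80.6035, 14.8596, 88.0113, 0.0009, 77.236, -11.6202], 'eef_pos': [0.1972, -0.5129, 0.2305], 'orientation': [-179.9776, 0.1046, -68.9835], 'force': [0.2305, 1.0638, -0.5671], 'width': 0.0854}
0.0187
scene [-0.269  0.658  0.687] [ 0.67 -0.57 -0.47]
top [ 0.253 -0.077  1.666] [ 0.19  0.01 -0.98]
```

View pics/scene0.png

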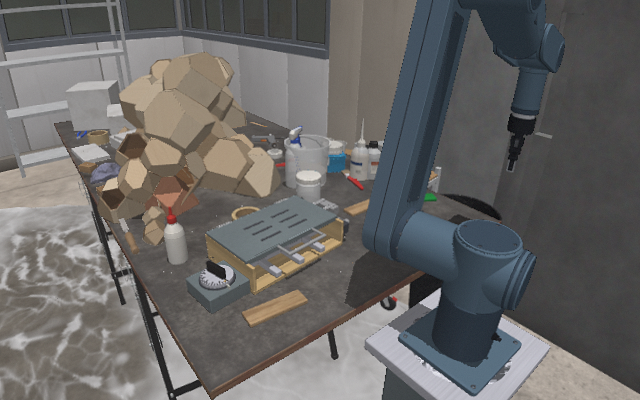

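View pics/top0.png

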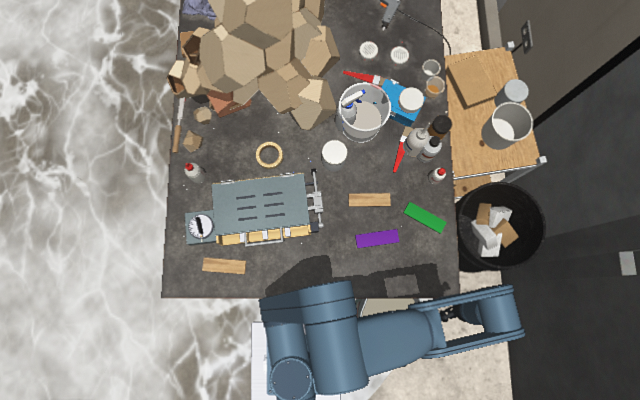

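The top view shows pine boards at (224,266) and (369,200). The look-alikes are green (425,217) and purple (377,238). The hood is at (260,205) with its bar at (263,240), the prop at (315,190), the vent at (201,227), the tape at (268,153), the jar at (334,152) and the bottle at (193,172). The arm may be hiding a third board.

```bash
python3 - <<'E'
from h import *
f=np.load('top0.npz'); im,W=f['im'].astype(int),f['W']
def rect(m,name):
    P=W[m]; P=P[~np.isnan(P[:,0])]
    r=cv2.minAreaRect((P[:,:2]*1000).astype(np.float32)); print(name,len(P),np.round(r[0],1),np.round(r[1],1),round(r[2],1),'z',np.round(np.percentile(P[:,2],[5,50,95])*1000,1)); return r
v,u=np.mgrid[0:400,0:640]
def box(a,b,c,d): return (u>a)&(u<b)&(v>c)&(v<d)
r,g,b=im[...,0],im[...,1],im[...,2]
pine=(r-b>40)&(r>130)
for n,B in dict(bA=(195,252,252,280),bB=(340,400,190,210)).items(): rect(box(*B)&pine,n)
print([im[y,x].tolist() for x,y in((260,190),(224,266),(369,200),(193,240),(263,241))])
z=W[...,2]
m=box(200,315,165,245)&(z>.085)&(z<.115)
rr=rect(m,'hood'); print(np.round(cv2.boxPoints(rr)))
m=box(180,220,200,250)&(z>.035)&(z<.055); rr=rect(m,'pod'); print(np.round(cv2.boxPoints(rr)))
m=box(180,220,200,250)&(z>.06); rect(m,'ventgrip')
print('vent zs',np.round(np.unique(np.round(z[box(190,215,213,240)],3)),3))
m=box(200,320,165,260)&(z>.115);rect(m,'above hood')
# big views
c=cv2.resize(im[150:280,160:345].astype(np.uint8),None,fx=4,fy=4,interpolation=cv2.INTER_CUBIC); save('topcrop',c)
s=np.load('scene0.npz')['im'][180:330,180:360]; save('scenecrop',cv2.resize(s,None,fx=4,fy=4,interpolation=cv2.INTER_CUBIC))
E
```

```text
bA 580 [357.8 260.7] [161.5  51.3] 84.5 z [ 5.8 12.6 18.8]
bB 527 [ 601.3 -296.5] [159.8  52.3] 88.7 z [ 6.5 13.2 19.8]
[[128, 142, 144], [208, 175, 128], [209, 176, 128], [132, 146, 150], [90, 89, 86]]
hood 5205 [551.  123.2] [253.  422.8] 5.6 z [ 90.5  96.8 102.8]
[[ 404.  321.]
 [ 446. -100.]
 [ 698.  -75.]
 [ 656.  346.]]
pod 538 [493.7 341.6] [136.2 123.4] 7.3 z [40.6 47.3 54. ]
[[418. 394.]
 [434. 272.]
 [569. 289.]
 [553. 412.]]
ventgrip 480 [510.9 321.1] [120.3 153.4] 89.2 z [ 60.9  89.3 101.2]
vent zs [0.039 0.04  0.041 0.042 0.043 0.044 0.045 0.046 0.047 0.048 0.049 0.05
 0.051 0.052 0.053 0.054 0.055 0.056 0.057 0.058 0.059 0.06  0.061 0.062
 0.063 0.064 0.065 0.066 0.067 0.068 0.069 0.07  0.071 0.072 0.073 0.074
 0.076 0.077 0.078 0.08  0.081 0.082 0.083 0.084 0.085 0.086 0.087 0.088
 0.089 0.09  0.091 0.093 0.094 0.095 0.096 0.097 0.099 0.1   0.101 0.102
 0.103   nan]Traceback (most recent call last):
  File "<stdin>", line 18, in <module>
  File "<stdin>", line 5, in rect
    return _quantile_unchecked(
        a, q, axis, out, overwrite_input, method, keepdims, weights)
    return _ureduce(a,
                    func=_quantile_ureduce_func,
    ...<5 lines>...
                    overwrite_input=overwrite_input,
                    method=method)
    r = func(a, **kwargs)
    result = _quantile(arr,
                       quantiles=q,
    ...<2 lines>...
                       out=out,
                       weights=wgt)
    slices_having_nans = np.isnan(arr[-1, ...])
                                  ~~~^^^^^^^^^
IndexError: index -1 is out of bounds for axis 0 with size 0
```

```bash
cat >> h.py <<'E'
def ray(c,uv,z):
    "pixels -> world points on plane z"
    K=np.array([[c['fx'],0,c['cx']],[0,c['fy'],c['cy']],[0,0,1]]);E=np.array(c['extrinsics'])
    p=cv2.undistortPoints(np.array(uv,float).reshape(-1,1,2),K,np.array(c['dist']))[:,0]
    d=np.c_[p,np.ones(len(p))]@E[:3,:3]; o=-E[:3,:3].T@E[:3,3]
    return o+d*((z-o[2])/d[:,2])[:,None]
def mrect(c,mask,z,name=''):
    n,l,s,_=cv2.connectedComponentsWithStats(mask.astype(np.uint8)); k=1+np.argmax(s[1:,4])
    v,u=np.nonzero(l==k); P=ray(c,np.c_[u,v],z)
    r=cv2.minAreaRect((P[:,:2]*1000).astype(np.float32)); print(name,len(P),np.round(r[0],1),np.round(r[1],1),round(r[2],2)); return r
E
python3 - <<'E'
from h import *
f=np.load('top0.npz'); im,W=f['im'].astype(int),f['W']
c=robot.calibration('top')
v,u=np.mgrid[0:400,0:640]
def box(a,b,c,d): return (u>a)&(u<b)&(v>c)&(v<d)
r,g,b=im[...,0],im[...,1],im[...,2]
pine=(r-b>40)&(r>130)
mrect(c,box(195,252,252,280)&pine,.011,'bA'); mrect(c,box(340,400,190,210)&pine,.011,'bB')
grey=(abs(r-128)<22)&(g-r>8)&(g-r<22)&(abs(g-142)<25)
hm=grey&box(210,315,165,240); h=mrect(c,hm,.095,'hood'); print(np.round(cv2.boxPoints(h)))
p=mrect(c,grey&box(180,222,200,250),.045,'pod'); print(np.round(cv2.boxPoints(p)))
cc=cv2.resize(im[150:280,160:345].astype(np.uint8),None,fx=4,fy=4,interpolation=cv2.INTER_CUBIC); save('topcrop',cc)
s=np.load('scene0.npz')['im'][180:330,180:360]; save('scenecrop',cv2.resize(s,None,fx=4,fy=4,interpolation=cv2.INTER_CUBIC))
E
```

```text
bA 583 [357.7 261.1] [160.9  50.9] 84.61
bB 532 [ 600.4 -295.8] [157.8  47.1] 88.82
hood 4479 [565.6 123.4] [204.2 358. ] 5.88
[[446. 291.]
 [482. -65.]
 [686. -44.]
 [649. 312.]]
pod 641 [518.9 334.1] [155.1 136.6] 2.07
[[439. 400.]
 [444. 263.]
 [599. 269.]
 [594. 405.]]
```

View pics/topcrop.png

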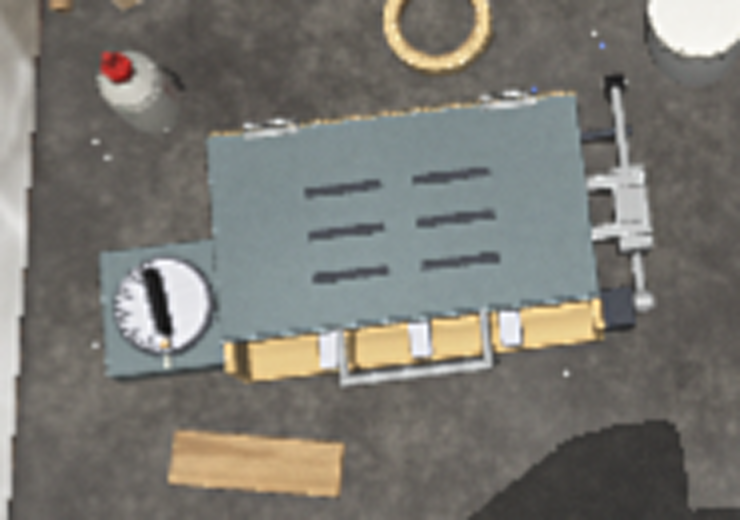

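View pics/scenecrop.png

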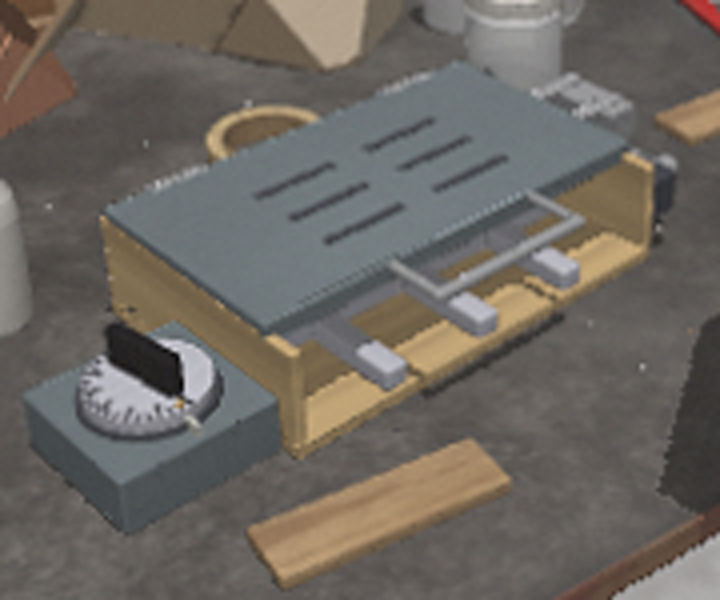

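```bash
python3 - <<'E'
from h import *
c=robot.calibration('top')
px=lambda x,y:(x/4+160-.375,y/4+150-.375)
for zz in (.095,.100):
    C=ray(c,[px(210,135),px(575,95),px(600,300),px(222,340)],zz)[:,:2]*1000
    print(np.round(C),'sides',np.round([np.linalg.norm(C[i]-C[(i+1)%4]) for i in range(4)]))
    M=np.array([[105,172],[105,-172],[-85,-172],[-85,172]],float)
    a=C-C.mean(0);b=M-M.mean(0); th=np.arctan2((b[:,0]*a[:,1]-b[:,1]*a[:,0]).sum(),(b*a).sum())
    Rm=np.array([[np.cos(th),-np.sin(th)],[np.sin(th),np.cos(th)]]); t=C.mean(0)-Rm@M.mean(0); print('case',np.round(t,1),th,np.round(C-(M@Rm.T+t)))
def cs(p,z): 
    w=ray(c,[px(*p)],z)[0]*1000; return np.round(w[:2]), np.round((w[:2]-t)@Rm,1)
print('bar',cs((416,373),.095),cs((341,378),.095),cs((491,366),.095))
print('roller',cs((615,80),.055),'pivot',cs((645,300),.055))
print('channel',cs((632,208),.10))
print('vent ring top ctr',cs((162,306),.055),'podcorners',[cs(q,.045) for q in ((101,253),(107,377))])
print('jar',cs((693,5),.112),'bottle',cs((118,65),.176),'tape',cs((438,18),.025))
E
```

```text
[[654. 292.]
 [684. -45.]
 [493. -65.]
 [463. 277.]] sides [339. 193. 343. 191.]
case [563.5 113.8] 0.08948307180658946 [[ 1. -2.]
 [ 1.  3.]
 [-2.  0.]
 [-0. -1.]]
[[652. 291.]
 [683. -45.]
 [492. -65.]
 [462. 276.]] sides [338. 192. 342. 191.]
case [562.5 113.2] 0.08948307180658893 [[ 1. -3.]
 [ 1.  3.]
 [-1.  1.]
 [-0. -1.]]
bar (array([430., 101.]), array([-1.331e+02,  1.000e-01])) (array([427., 169.]), array([-130.3,   67.4])) (array([435.,  34.]), array([-134.2,  -67.4]))
roller (array([709., -83.]), array([ 128.8, -208.1])) pivot (array([ 498., -106.]), array([ -83.9, -212.6]))
channel (array([576., -95.]), array([  -5.4, -209. ]))
vent ring top ctr (array([501., 342.]), array([-40.5, 233.7])) podcorners [(array([554., 404.]), array([ 17.8, 290.5])), (array([437., 394.]), array([-99.7, 291.2]))]
jar (array([ 763., -156.]), array([ 176.1, -285.9])) bottle (array([699., 356.]), array([157.2, 230.1])) tape (array([784.,  89.]), array([218.6, -44.4]))
```

```bash
cat >> h.py <<'E'
CT=np.array([.563,.1137]); CY=.0895
def cw(x,y,z):
    "case mm -> world m"
    c,s=np.cos(CY),np.sin(CY); return np.array([CT[0]+(c*x-s*y)/1000,CT[1]+(s*x+c*y)/1000,z/1000])
def wc(p):
    c,s=np.cos(CY),np.sin(CY); d=(np.asarray(p)[:2]-CT)*1000; return np.array([c*d[0]+s*d[1],-s*d[0]+c*d[1],p[2]*1000])
def plan(P,yaw,n=None,claw=-1,start=None,pitch=0):
    "rows from the present pose to world P, tool down, yaw deg"
    s=robot.get_state(); p0,R0=start or (np.array(s['eef_pos']),R.from_euler('xyz',s['orientation'],degrees=True))
    R1=R.from_euler('xyz',[180,pitch,yaw],degrees=True); rv=(R0.inv()*R1).as_rotvec(); D=np.linalg.norm(P-p0); a=np.degrees(np.linalg.norm(rv))
    n=n or int(np.ceil(max(D/.036,a/6.3,1))); print('dist',round(D,3),'ang',round(a,1),'rows',n)
    out=[]
    for i in range(n):
        Ri=R0*R.from_rotvec(rv*i/n); d=Ri.inv().apply(P-p0)/n/.25; w=rv/n/(2*np.pi)
        out.append(' '.join(f'{x:.3f}' for x in [*d,*w])+f' {claw}')
    for i in range(0,n,12): print('; '.join(out[i:i+12]))
    return P,R1
E
python3 - <<'E'
from h import *
plan(cw(-135,0,250),np.degrees(CY))
E
```

```text
dist 0.657 ang 74.1 rows 19
-0.103 -0.092 -0.004 -0.000 0.000 -0.011 -1; -0.097 -0.099 -0.004 -0.000 0.000 -0.011 -1; -0.090 -0.105 -0.004 -0.000 0.000 -0.011 -1; -0.083 -0.111 -0.004 -0.000 0.000 -0.011 -1; -0.075 -0.116 -0.004 -0.000 0.000 -0.011 -1; -0.067 -0.121 -0.004 -0.000 0.000 -0.011 -1; -0.058 -0.125 -0.004 -0.000 0.000 -0.011 -1; -0.050 -0.129 -0.004 -0.000 0.000 -0.011 -1; -0.041 -0.132 -0.004 -0.000 0.000 -0.011 -1; -0.032 -0.135 -0.004 -0.000 0.000 -0.011 -1; -0.022 -0.136 -0.004 -0.000 0.000 -0.011 -1; -0.013 -0.138 -0.004 -0.000 0.000 -0.011 -1
-0.004 -0.138 -0.004 -0.000 0.000 -0.011 -1; 0.006 -0.138 -0.004 -0.000 0.000 -0.011 -1; 0.015 -0.137 -0.004 -0.000 0.000 -0.011 -1; 0.024 -0.136 -0.004 -0.000 0.000 -0.011 -1; 0.034 -0.134 -0.004 -0.000 0.000 -0.011 -1; 0.043 -0.132 -0.004 -0.000 0.000 -0.011 -1; 0.051 -0.128 -0.004 -0.000 0.000 -0.011 -1
```

servo_tool(rows="-0.103 -0.092 -0.004 0 0 -0.011 -0.1; -0.097 -0.099 -0.004 0 0 -0.011 -0.1; -0.09 -0.105 -0.004 0 0 -0.011 -0.1; -0.083 -0.111 -0.004 0 0 -0.011 -0.1; -0.075 -0.116 -0.004 0 0 -0.011 -0.1; -0.067 -0.121 -0.004 0 0 -0.011 -0.1; -0.058 -0.125 -0.004 0 0 -0.011 -0.1; -0.05 -0.129 -0.004 0 0 -0.011 -0.1; -0.041 -0.132 -0.004 0 0 -0.011 -0.1; -0.032 -0.135 -0.004 0 0 -0.011 -0.1; -0.022 -0.136 -0.004 0 0 -0.011 -0.1; -0.013 -0.138 -0.004 0 0 -0.011 -0.1")

```text
t: 1.1
eef_pos: [0.3358, -0.1092, 0.2383]
orientation: [-179.6, 0.4, -20.0]
force: [0.4, -0.4, -0.6]
width: 0.0469
```

servo_tool(rows="-0.004 -0.138 -0.004 0 0 -0.011 -0.1; 0.006 -0.138 -0.004 0 0 -0.011 -0.1; 0.015 -0.137 -0.004 0 0 -0.011 -0.1; 0.024 -0.136 -0.004 0 0 -0.011 -0.1; 0.034 -0.134 -0.004 0 0 -0.011 -0.1; 0.043 -0.132 -0.004 0 0 -0.011 -0.1; 0.051 -0.128 -0.004 0 0 -0.011 -0.1; 0 0 0 0 0 0 -0.1")

```text
t: 1.77
eef_pos: [0.4091, 0.1394, 0.2469]
orientation: [-179.4, 0.0, 9.6]
force: [-0.5, -0.0, -0.3]
width: 0.047
```

```bash
python3 - <<'E'
from h import *
s=st()
im,d,W,c=pts('wrist'); np.savez('w1',im=im,d=d,W=W); save('w1',im)
E=np.array(c['extrinsics']); print('cam',-E[:3,:3].T@E[:3,3]-np.array(s['eef_pos']),E[2,:3],c['fx'])
im,d,W,c=pts('top'); np.savez('top1',im=im,d=d,W=W)
# third board search: pine colour, table level
r,g,b=[im[...,i].astype(int) for i in range(3)]
m=((r-b>60)&(r>150)&(abs(r-208)<30)).astype(np.uint8)
n,l,stt,ce=cv2.connectedComponentsWithStats(m)
for k in range(1,n):
    if stt[k,4]>100: print(stt[k],np.round(ray(c,[ce[k]],.011)[0],3))
plan(cw(-135,0,85-18.7),np.degrees(CY))
E
```

```text
{'t': 1.7667, 'q': [3.4386, 1.7208, 101.3261, 0.6397, 77.0563, -6.2956], 'eef_pos': [0.4091, 0.1394, 0.2469], 'orientation': [-179.3692, 0.035, 9.5905], 'force': [-0.55, -0.0271, -0.32], 'width': 0.047}
cam [-0.01344562  0.0780258   0.14316553] [ 0.05018274 -0.29996237 -0.95263019] 294.5374661556302
[ 444   47   74   58 2604] [ 1.121 -0.779  0.011]
[343  71  31  11 133] [ 1.115 -0.282  0.011]
[ 447   77   92  100 3745] [ 0.824 -0.751  0.011]
[256 143  26  24 165] [0.78  0.092 0.011]
[393 142  12  30 138] [ 0.771 -0.419  0.011]
[349 194  41  12 462] [ 0.598 -0.297  0.011]
[290 226  21  11 162] [ 0.482 -0.025  0.011]
[214 259  27  15 328] [0.356 0.249 0.011]
dist 0.184 ang 4.2 rows 6
0.010 0.025 0.120 -0.000 0.000 0.002 -1; 0.011 0.025 0.120 -0.000 0.000 0.002 -1; 0.011 0.025 0.120 -0.000 0.000 0.002 -1; 0.011 0.025 0.120 -0.000 0.000 0.002 -1; 0.011 0.024 0.120 -0.000 0.000 0.002 -1; 0.011 0.024 0.120 -0.000 0.000 0.002 -1
```

View pics/w1.png

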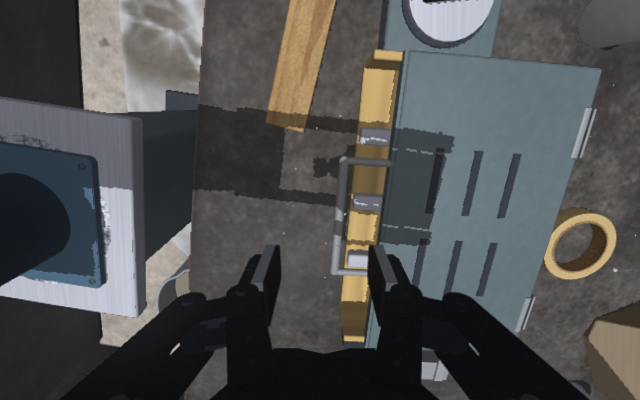

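```bash
python3 - <<'E'
from h import *
c=robot.calibration('wrist')
for z in (.09,.095):
    for n,uv in dict(barL=(343,163),barR=(338,270),mid=(340,216),hoodFL=(406,52),hoodRL=(601,70)).items():
        p=ray(c,[uv],z)[0]; print(z,n,np.round(p*1000),np.round(wc(p)))
p=ray(c,[(272,127)],.011)[0];print(p)
d=np.load('w1.npz'); print(d['W'][205:226,338:343,2].round(3).min(1))
E
```

```text
0.09 barL [423. 160.  90.] [-135.   59.   90.]
0.09 barR [440.  36.  90.] [-129.  -67.   90.]
0.09 mid [430. 102.  90.] [-133.    0.   90.]
0.09 hoodFL [462. 272.  90.] [-86. 167.  90.]
0.09 hoodRL [652. 291.  90.] [105. 168.  90.]
0.095 barL [423. 161.  95.] [-136.   60.   95.]
0.095 barR [439.  39.  95.] [-130.  -64.   95.]
0.095 mid [430. 104.  95.] [-134.    2.   95.]
0.095 hoodFL [461. 271.  95.] [-88. 166.  95.]
0.095 hoodRL [648. 289.  95.] [101. 167.  95.]
[0.33423387 0.17638962 0.011     ]
[0.093 0.094 0.093 0.093 0.093 0.094 0.093 0.093 0.093 0.092 0.092 0.093
 0.092 0.093 0.093 0.093   nan 0.091 0.092 0.092 0.091]
```

servo_tool(rows="0.032 0.074 0 0 0 0.006 -0.1; 0.032 0.074 0.05 0 0 0.006 -0.1; 0 0 0.12 0 0 0 -0.1; 0 0 0.12 0 0 0 -0.1; 0 0 0.1 0 0 0 -0.1; 0 0 0 0 0 0 -0.1")

```text
t: 2.37
eef_pos: [0.4285, 0.0922, 0.1464]
orientation: [-179.8, 0.1, 4.1]
force: [-0.1, -0.3, -0.3]
width: 0.0465
```

```bash
python3 - <<'E'
from h import *
s=st(); print(wc(s['eef_pos']))
plan(cw(-134,-1,72),np.degrees(CY),n=3)
E
```

```text
{'t': 2.3667, 'q': [-2.6668, 8.0125, 109.519, 0.2257, 62.5667, -6.8334], 'eef_pos': [0.4285, 0.0922, 0.1464], 'orientation': [-179.7896, 0.0739, 4.0626], 'force': [-0.1493, -0.3221, -0.2912], 'width': 0.0465}
[-135.9023568    -9.38861839  146.43619642]
dist 0.075 ang 1.1 rows 3
0.002 -0.011 0.099 -0.000 0.000 -0.001 -1; 0.002 -0.011 0.099 -0.000 0.000 -0.001 -1; 0.003 -0.011 0.099 -0.000 0.000 -0.001 -1
```

servo_tool(rows="0.003 -0.016 0.1 0 0 0 -0.1; 0.002 -0.016 0.1 0 0 0 -0.1; 0 0 0.085 0 0 0 -0.1; 0 0 0 0 0 0 -0.1; 0 0 0 0 0 0 0.5; 0 0 0 0 0 0 1; 0 0 0 0 0 0 1; 0 0 0 0 0 0 1; 0 0 0 0 0 0 1", squeeze=40)

```text
t: 3.12
eef_pos: [0.4326, 0.0926, 0.082]
orientation: [-179.9, -0.3, 3.2]
force: [-1.2, 1.0, -4.3]
width: 0.0087
```

```bash
cat >> h.py <<'E'
def arc(a0,a1,n,rad=235,sgn=-1):
    "rows in tool axes (tool aligned with case) for a point on a circle: x=-rad cos a, z=rad sin a"
    a=np.linspace(a0,a1,n+1); x=sgn*rad*np.cos(a); z=rad*np.sin(a)
    print('; '.join(f'{dx/250:.3f} 0 {-dz/250:.3f} 0 0 0 1' for dx,dz in zip(np.diff(x),np.diff(z))))
E
python3 - <<'E'
from h import *
s=st(); p=wc(s['eef_pos']); print(p)
arc(0,.9,9); arc(.9,1.8,9)
E
```

```text
{'t': 3.1167, 'q': [-2.5043, 13.3404, 113.8591, 0.1344, 52.4772, -5.8264], 'eef_pos': [0.4326, 0.0926, 0.082], 'orientation': [-179.9263, -0.3324, 3.2403], 'force': [-1.1996, 0.9814, -4.3343], 'width': 0.0087}
[-131.74663265   -9.31762672   82.03888974]
0.005 0 -0.094 0 0 0 1; 0.014 0 -0.093 0 0 0 1; 0.023 0 -0.091 0 0 0 1; 0.032 0 -0.088 0 0 0 1; 0.041 0 -0.085 0 0 0 1; 0.049 0 -0.080 0 0 0 1; 0.057 0 -0.075 0 0 0 1; 0.064 0 -0.069 0 0 0 1; 0.071 0 -0.062 0 0 0 1
0.076 0 -0.055 0 0 0 1; 0.082 0 -0.047 0 0 0 1; 0.086 0 -0.038 0 0 0 1; 0.089 0 -0.030 0 0 0 1; 0.092 0 -0.021 0 0 0 1; 0.093 0 -0.011 0 0 0 1; 0.094 0 -0.002 0 0 0 1; 0.094 0 0.007 0 0 0 1; 0.092 0 0.017 0 0 0 1
```

servo_tool(rows="0 0 0 0 0 0 0; 0 0 0 0 0 0 -0.1; 0 0 0.02 0 0 0 -0.1; 0 0 0.02 0 0 0.002 -0.1; 0 0 0 0 0 0.002 -0.1; 0 0 0 0 0 0 1; 0 0 0 0 0 0 1; 0 0 0 0 0 0 1; 0 0 0 0 0 0 1; 0 0 0 0 0 0 1", squeeze=50)

```text
t: 3.95
eef_pos: [0.4327, 0.0923, 0.0733]
orientation: [180.0, -0.4, 1.8]
force: [2.4, 0.4, -2.5]
width: 0.0086
```

servo_tool(rows="0.005 0 -0.06 0 0 -0.003 1; 0.014 0 -0.093 0 0 -0.003 1; 0.023 0 -0.091 0 0 -0.003 1; 0.032 0 -0.088 0 0 0 1; 0.041 0 -0.085 0 0 0 1; 0.049 0 -0.080 0 0 0 1; 0 0 0 0 0 0 1")

```text
t: 4.53
eef_pos: [0.4655, 0.096, 0.1965]
orientation: [-179.9, 0.9, 5.3]
force: [3.1, -0.3, -4.7]
width: 0.0081
```

```bash
cat >> h.py <<'E'
def hood():
    s=st(); p=wc(s['eef_pos']); x,z=100-p[0],p[2]+18.7-90; print('case',p.round(1),'rad',np.hypot(x,z).round(1),'ang',np.arctan2(z,x).round(3)); return np.arctan2(z,x)
E
python3 - <<'E'
from h import *
a=hood(); arc(a,1.3,9); arc(1.3,1.8,6)
E
```

```text
{'t': 4.5333, 'q': [-1.7901, 9.2944, 100.1359, -0.0524, 71.4833, -7.0858], 'eef_pos': [0.4655, 0.096, 0.1965], 'orientation': [-179.9364, 0.9127, 5.3132], 'force': [3.0921, -0.324, -4.6533], 'width': 0.0081}
case [-98.7  -8.9 196.5] rad 234.8 ang 0.562
0.044 0 -0.063 0 0 0 1; 0.049 0 -0.060 0 0 0 1; 0.053 0 -0.055 0 0 0 1; 0.058 0 -0.051 0 0 0 1; 0.062 0 -0.046 0 0 0 1; 0.065 0 -0.041 0 0 0 1; 0.068 0 -0.035 0 0 0 1; 0.071 0 -0.030 0 0 0 1; 0.073 0 -0.024 0 0 0 1
0.076 0 -0.018 0 0 0 1; 0.077 0 -0.011 0 0 0 1; 0.078 0 -0.005 0 0 0 1; 0.078 0 0.002 0 0 0 1; 0.078 0 0.008 0 0 0 1; 0.077 0 0.015 0 0 0 1
```

Excellent: the radius is 234.8 and the force is right for the hood. I'll carry on along the arc.

servo_tool(rows="0.044 0 -0.063 0 0 0 1; 0.049 0 -0.060 0 0 0 1; 0.053 0 -0.055 0 0 0 1; 0.058 0 -0.051 0 0 0 1; 0.062 0 -0.046 0 0 0 1; 0.065 0 -0.041 0 0 0 1; 0.068 0 -0.035 0 0 0 1; 0.071 0 -0.030 0 0 0 1; 0.073 0 -0.024 0 0 0 1")

```text
t: 5.28
eef_pos: [0.5769, 0.1073, 0.2944]
orientation: [180.0, 4.6, 5.4]
force: [-9.6, -1.9, 17.2]
width: 0.0079
```

```bash
python3 - <<'E'
from h import *
a=hood(); arc(a,1.8,6)
E
```

```text
{'t': 5.2833, 'q': [-0.0492, 19.9, 72.3273, -0.4855, 92.3655, -5.4695], 'eef_pos': [0.5769, 0.1073, 0.2944], 'orientation': [179.9542, 4.6181, 5.418], 'force': [-9.6213, -1.917, 17.1749], 'width': 0.0079}
case [ 13.2  -7.6 294.4] rad 239.4 ang 1.2
0.089 0 -0.030 0 0 0 1; 0.092 0 -0.021 0 0 0 1; 0.093 0 -0.011 0 0 0 1; 0.094 0 -0.002 0 0 0 1; 0.094 0 0.007 0 0 0 1; 0.092 0 0.017 0 0 0 1
```

servo_tool(rows="0.085 0 -0.042 0 0.004 0 1; 0.09 0 -0.026 0 0.004 0 1; 0.091 0 -0.013 0 0.004 0 1; 0.092 0 -0.004 0 0.003 0 1; 0 0 0 0 0 0 1")

```text
t: 5.7
eef_pos: [0.6701, 0.1167, 0.3135]
orientation: [180.0, -0.8, 5.4]
force: [-1.3, 0.4, 2.4]
width: 0.0078
```

```bash
python3 - <<'E'
from h import *
a=hood(); arc(a,1.8,3)
E
```

```text
{'t': 5.7, 'q': [0.4746, 26.3355, 60.0223, 0.0629, 92.8137, -4.9595], 'eef_pos': [0.6701, 0.1167, 0.3135], 'orientation': [179.991, -0.8309, 5.4377], 'force': [-1.2961, 0.3699, 2.3519], 'width': 0.0078}
case [107.   -6.5 313.5] rad 242.3 ang 1.6
0.063 0 0.004 0 0 0 1; 0.062 0 0.008 0 0 0 1; 0.062 0 0.012 0 0 0 1
```

servo_tool(rows="0.063 0 0.006 0 0 0 1; 0.062 0 0.009 0 0 0 1; 0.062 0 0.012 0 0 0 1; 0.03 0 0.008 0 0 0 1; 0 0 0 0 0 0 1")

```text
t: 6.12
eef_pos: [0.7194, 0.1218, 0.3078]
orientation: [180.0, -0.0, 5.4]
force: [2.2, 0.9, 1.9]
width: 0.0076
```

```bash
python3 - <<'E'
from h import *
a=hood()
E
```

```text
{'t': 6.1167, 'q': [0.8892, 32.9754, 50.0515, -0.0357, 96.9332, -4.5631], 'eef_pos': [0.7194, 0.1218, 0.3078], 'orientation': [179.9615, -0.0369, 5.4479], 'force': [2.2277, 0.8933, 1.8764], 'width': 0.0076}
case [156.5  -5.9 307.8] rad 243.1 ang 1.805
```

servo_tool(rows="0 0 0 0 0 0 0.4; 0 0 0 0 0 0 -0.1; 0 0 0 0 0 0 -0.1; 0 0 0 0 0 0 -0.1; 0 0 -0.1 0 0 0 -0.1; 0 0 -0.1 0 0 0 -0.1; 0 0 0 0 0 0 -0.1")

```text
t: 6.7
eef_pos: [0.7185, 0.1217, 0.353]
orientation: [-180.0, 0.4, 5.4]
force: [-0.1, -0.2, 0.9]
width: 0.0471
```

```bash
python3 - <<'E'
from h import *
s=st()
P=plan(cw(30,-180,230),95.1,claw=-0.25)
E
```

```text
{'t': 6.7, 'q': [0.8735, 33.4597, 43.2109, -0.0182, 103.7669, -4.5447], 'eef_pos': [0.7185, 0.1217, 0.353], 'orientation': [-179.9829, 0.4375, 5.414], 'force': [-0.0695, -0.1565, 0.8812], 'width': 0.0471}
dist 0.247 ang 89.7 rows 15
-0.033 0.046 0.033 -0.000 0.000 -0.017 -0.25; -0.038 0.042 0.033 -0.000 0.000 -0.017 -0.25; -0.042 0.038 0.033 -0.000 0.000 -0.017 -0.25; -0.046 0.034 0.033 -0.000 0.000 -0.017 -0.25; -0.049 0.029 0.033 -0.000 0.000 -0.017 -0.25; -0.052 0.023 0.033 -0.000 0.000 -0.017 -0.25; -0.054 0.018 0.033 -0.000 0.000 -0.017 -0.25; -0.056 0.012 0.033 -0.000 0.000 -0.017 -0.25; -0.057 0.006 0.033 -0.000 0.000 -0.017 -0.25; -0.057 0.000 0.033 -0.000 0.000 -0.017 -0.25; -0.057 -0.006 0.033 -0.000 0.000 -0.017 -0.25; -0.056 -0.012 0.033 -0.000 0.000 -0.017 -0.25
-0.054 -0.018 0.033 -0.000 0.000 -0.017 -0.25; -0.052 -0.023 0.033 -0.000 0.000 -0.017 -0.25; -0.050 -0.028 0.033 -0.000 0.000 -0.017 -0.25
```

servo_tool(rows="-0.033 0.046 0 0 0 -0.017 0.1; -0.038 0.042 0 0 0 -0.017 0.1; -0.042 0.038 0 0 0 -0.017 0.1; -0.046 0.034 0 0 0 -0.017 0.1; -0.049 0.029 0 0 0 -0.017 0.1; -0.052 0.023 0 0 0 -0.017 0.1; -0.054 0.018 0.05 0 0 -0.017 0.1; -0.056 0.012 0.06 0 0 -0.017 0.1; -0.057 0.006 0.06 0 0 -0.017 0.1; -0.057 0 0.06 0 0 -0.017 0.1; -0.057 -0.006 0.06 0 0 -0.017 0.1; -0.056 -0.012 0.06 0 0 -0.016 0.1")

```text
t: 7.7
eef_pos: [0.6357, -0.0316, 0.2603]
orientation: [179.8, -0.0, 82.2]
force: [-0.6, -0.4, -0.2]
width: 0.0387
```

servo_tool(rows="-0.054 -0.018 0.05 0 0 -0.016 0.1; -0.052 -0.023 0.05 0 0 -0.016 0.1; -0.050 -0.028 0.04 0 0 -0.014 0.1; 0 0 0 0 0 0 0.1")

```text
t: 8.03
eef_pos: [0.612, -0.0733, 0.2172]
orientation: [-179.8, -0.1, 99.7]
force: [0.5, -0.3, -0.5]
width: 0.0384
```

```bash
python3 - <<'E'
from h import *
s=st(); print(wc(s['eef_pos']))
im,d,W,c=pts('wrist'); np.savez('w2',im=im,d=d,W=W); save('w2',im)
im,d,W,c=pts('top'); np.savez('top2',im=im,d=d,W=W)
E
```

```text
{'t': 8.0333, 'q': [-17.1865, 22.3083, 79.302, 0.0009, 78.6391, -116.9104], 'eef_pos': [0.612, -0.0733, 0.2172], 'orientation': [-179.778, -0.1137, 99.7235], 'force': [0.461, -0.3112, -0.4724], 'width': 0.0384}
[  32.13421837 -190.65306376  217.2229777 ]
```

View pics/w2.png

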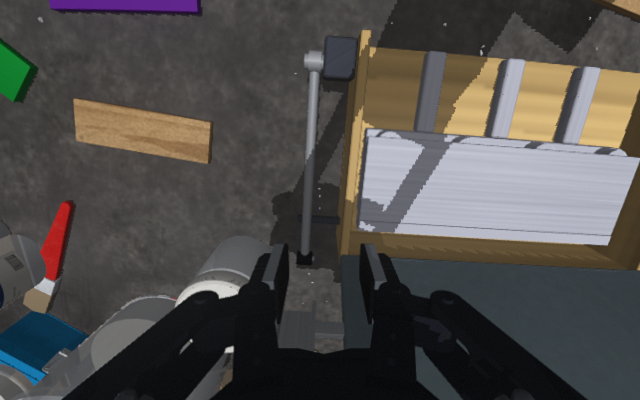

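```bash
python3 - <<'E'
from h import *
c=robot.calibration('wrist'); W=np.load('w2.npz')['W']; im=np.load('w2.npz')['im']
for n,uv,z in (('pivot',(314,60),.055),('roller',(304,258),.055),('mid',(309,160),.055),('run0f',(434,53),.03),('run0b',(422,130),.03),('run1f',(513,60),.03),('run1b',(495,136),.03),('run2f',(588,68),.03),('run2b',(568,145),.03),('rackBR',(359,229),.053),('rackBL',(608,245),.053),('rackFR',(368,131),.053),('wallR',(366,33),.085),('wallRback',(341,256),.085)):
    p=ray(c,[uv],z)[0]; print(n,np.round(p*1000),np.round(wc(p)), 'depth z',np.round(np.nanmedian(W[uv[1]-2:uv[1]+3,uv[0]-2:uv[0]+3,2])*1000))
f=np.load('top2.npz'); im=f['im'].astype(int); r,g,b=im[...,0],im[...,1],im[...,2]; ct=robot.calibration('top')
v,u=np.mgrid[0:400,0:640]
pine=(r-b>40)&(r>130)
for B in ((195,252,250,282),(340,400,185,215)):
    mrect(ct,pine&(u>B[0])&(u<B[1])&(v>B[2])&(v<B[3]),.011)
E
```

```text
pivot [ 498. -100.   55.] [ -84. -207.   55.] depth z 64.0
roller [710. -79.  55.] [ 130. -205.   55.] depth z 62.0
mid [594. -90.  55.] [  13. -206.   55.] depth z 59.0
run0f [468.  20.  30.] [-103.  -85.   30.] depth z 29.0
run0b [545.  28.  30.] [-25. -84.  30.] depth z 29.0
run1f [459. 104.  30.] [-104.   -1.   30.] depth z 29.0
run1b [538. 111.  30.] [-25.  -0.  30.] depth z 29.0
run2f [451. 188.  30.] [-105.   84.   30.] depth z 29.0
run2b [533. 199.  30.] [-23.  88.  30.] depth z 30.0
rackBR [664. -22.  53.] [  89. -144.   53.] depth z 52.0
rackBL [637. 281.  53.] [ 89. 160.  53.] depth z 45.0
rackFR [555. -35.  53.] [ -21. -147.   53.] depth z 29.0
wallR [473. -59.  85.] [-105. -164.   85.] depth z 85.0
wallRback [684. -41.  85.] [ 107. -165.   85.] depth z 90.0
 324 [359.3 270.8] [141.3  49. ] 83.82
 529 [ 600.4 -295.8] [157.8  47.1] 88.82
```

```bash
sed -i 's/^CT=.*/CT=np.array([.5697,.1155]); CY=.094/' h.py; echo ok
```

```text
ok
```

servo_tool(rows="-0.032 -0.022 0.04 0 0 0.006 0.1; -0.031 -0.022 0.08 0 0 0.006 0.1; 0 0 0.12 0 0 0 0.1; 0 0 0.12 0 0 0 0.1; 0 0 0 0 0 0 0.1")

```text
t: 8.55
eef_pos: [0.6103, -0.0886, 0.1313]
orientation: [179.2, 0.2, 94.0]
force: [-1.8, 1.2, -1.0]
width: 0.0388
```

```bash
python3 - <<'E'
from h import *
s=st(); print(wc(s['eef_pos']))
plan(np.array([.6025,-.090,.040]),95.4,n=4)
im,d,W,c=pts('wrist'); 
v,u=np.mgrid[0:400,0:640]
# rod seen between fingers: high z in grey
m=(abs(W[...,2]-.058)<.012)&(u>250)&(u<400)&(v<330)
for vv in range(40,330,40):
    k=m[vv]; print(vv, np.nonzero(k)[0][[0,-1]] if k.any() else None, np.round(np.nanmean(W[vv][k],0),3) if k.any() else '')
E
```

```text
{'t': 8.55, 'q': [-18.6932, 25.593, 86.8386, 0.1616, 66.7692, -112.7923], 'eef_pos': [0.6103, -0.0886, 0.1313], 'orientation': [179.2054, 0.1719, 94.0352], 'force': [-1.7814, 1.1757, -1.0357], 'width': 0.0388}
[  21.2722071  -206.9666986   131.34343726]
dist 0.092 ang 1.6 rows 4
-0.001 -0.009 0.091 0.001 0.000 -0.001 -1; -0.001 -0.009 0.091 0.001 0.000 -0.001 -1; -0.001 -0.009 0.091 0.001 0.000 -0.001 -1; -0.001 -0.008 0.091 0.001 0.000 -0.001 -1
40 [303 377] [ 0.492 -0.087  0.065]
80 [311 376] [ 0.516 -0.09   0.059]
120 [313 375] [ 0.542 -0.087  0.059]
160 [314 399] [ 0.571 -0.079  0.058]
200 [316 399] [ 0.602 -0.071  0.057]
240 [318 399] [ 0.636 -0.062  0.057]
280 [319 330] [ 0.675 -0.084  0.059]
320 None
```

servo_tool(rows="-0.003 -0.016 0.1 0.001 0 -0.002 0.1; -0.003 -0.015 0.1 0.001 0 -0.002 0.1; 0 0 0.1 0 0 0 0.1; 0 0 0.07 0 0 0 0.1; 0 0 0 0 0 0 0.1; 0 0 0 0 0 0 1; 0 0 0 0 0 0 1; 0 0 0 0 0 0 1; 0 0 0 0 0 0 1", squeeze=30)

```text
t: 9.35
eef_pos: [0.6164, -0.0891, 0.0569]
orientation: [178.5, 0.5, 95.1]
force: [-3.0, -5.2, -2.1]
width: 0.0085
```

```bash
cat >> h.py <<'E'
def rod(a0,a1,n,rad=105):
    a=np.linspace(a0,a1,n+1); x=rad*np.cos(a); z=rad*np.sin(a)
    print('; '.join(f'0 {dx/250:.3f} {-dz/250:.3f} 0 0 0 1' for dx,dz in zip(np.diff(x),np.diff(z))))
def rodst():
    s=st(); p=wc(s['eef_pos']); x,z=p[0]+90,p[2]+18.7-55; print('case',p.round(1),'rad',np.hypot(x,z).round(1),'ang',np.arctan2(z,x).round(3)); return np.arctan2(z,x)
E
python3 - <<'E'
from h import *
rodst(); rod(0,.4,4); rod(.4,.76,4)
E
```

```text
{'t': 9.35, 'q': [-18.5379, 30.3262, 90.8499, 0.1368, 57.2527, -113.7312], 'eef_pos': [0.6164, -0.0891, 0.0569], 'orientation': [178.5145, 0.5251, 95.1141], 'force': [-2.9658, -5.1982, -2.13], 'width': 0.0085}
case [  27.3 -208.1   56.9] rad 119.1 ang 0.174
0 -0.002 -0.042 0 0 0 1; 0 -0.006 -0.042 0 0 0 1; 0 -0.010 -0.041 0 0 0 1; 0 -0.014 -0.039 0 0 0 1
0 -0.016 -0.034 0 0 0 1; 0 -0.019 -0.033 0 0 0 1; 0 -0.022 -0.031 0 0 0 1; 0 -0.025 -0.029 0 0 0 1
```

servo_tool(rows="0 0 0 0 0 0 0.4; 0 0 0 0 0 0 0.4; 0 -0.02 0 0.002 0 0 0.4; 0 -0.03 0.02 0.002 0 0 0.4; 0 0 0.04 0 0 0 0.4; 0 0 0.04 0 0 0 0.4; 0 0 0 0 0 0 0.4")

```text
t: 9.93
eef_pos: [0.611, -0.0937, 0.04]
orientation: [179.0, 1.0, 95.0]
force: [-0.7, -1.0, 7.1]
width: 0.0255
```

servo_tool(rows="0.008 0 0 0 0 0 0.6; 0 0 0 0 0 0 1; 0 0 0 0 0 0 1; 0 0 0 0 0 0 1; 0 0 0 0 0 0 1", squeeze=30)

```text
t: 10.35
eef_pos: [0.6112, -0.0901, 0.0394]
orientation: [178.9, 0.9, 95.0]
force: [-1.9, 0.1, 6.3]
width: 0.0087
```

```bash
python3 - <<'E'
from h import *
rodst()
im,d,W,c=pts('scene'); save('s3',cv2.resize(im[130:330,180:420],None,fx=3,fy=3,interpolation=cv2.INTER_CUBIC))
E
```

```text
{'t': 10.35, 'q': [-18.5088, 31.3073, 92.1121, -0.4364, 55.2563, -113.2437], 'eef_pos': [0.6112, -0.0901, 0.0394], 'orientation': [178.9277, 0.8569, 94.9715], 'force': [-1.878, 0.0741, 6.3266], 'width': 0.0087}
case [  22.  -208.6   39.4] rad 112.1 ang 0.027
```

View pics/s3.png

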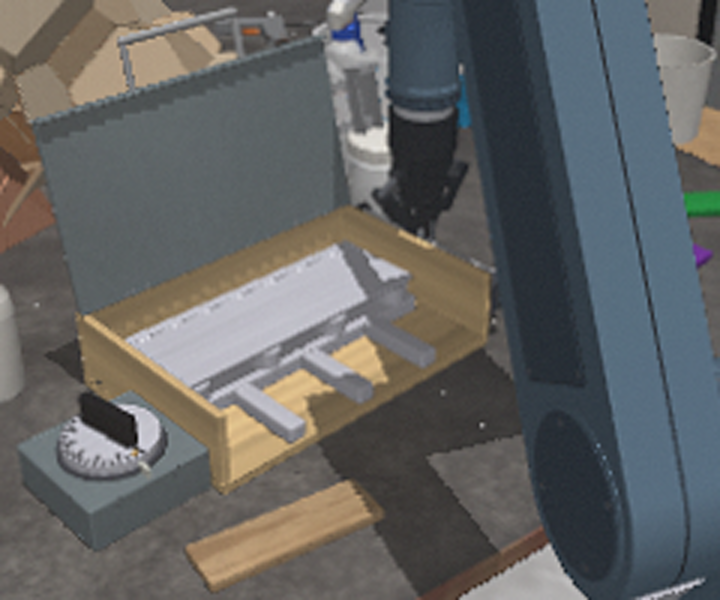

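servo_tool(rows="0 -0.002 -0.044 0 0 0 1; 0 -0.006 -0.044 0 0 0 1; 0 -0.010 -0.043 0 0 0 1; 0 -0.014 -0.041 0 0 0 1; 0 -0.017 -0.038 0 0 0 1; 0 -0.020 -0.036 0 0 0 1; 0 0 0 0 0 0 1")

```text
t: 10.98
eef_pos: [0.5897, -0.0922, 0.101]
orientation: [179.2, 0.9, 95.0]
force: [-0.6, -1.3, -3.0]
width: 0.0086
```

```bash
python3 - <<'E'
from h import *
a=rodst(); rod(a,.77,3,111)
E
```

```text
{'t': 10.9833, 'q': [-19.305, 25.4389, 91.9126, -0.5238, 61.5458, -114.0354], 'eef_pos': [0.5897, -0.0922, 0.101], 'orientation': [179.1832, 0.8736, 94.9693], 'force': [-0.5951, -1.2971, -3.0314], 'width': 0.0086}
case [   0.4 -208.6  101. ] rad 111.2 ang 0.621
0 -0.013 -0.018 0 0 0 1; 0 -0.014 -0.017 0 0 0 1; 0 -0.015 -0.016 0 0 0 1
```

servo_tool(rows="0 -0.013 -0.019 0 0 0 1; 0 -0.014 -0.018 0 0 0 1; 0 0 0 0 0 0 1; 0 0 0 0 0 0 0.5; 0 0 0 0 0 0 0.4; 0 0 0 0 0 0 0.4; 0 0 0 0 0 0 0.4")

```text
t: 11.57
eef_pos: [0.5807, -0.0915, 0.1121]
orientation: [179.2, 0.8, 94.9]
force: [0.1, 0.2, 0.5]
width: 0.0257
```

```bash
python3 - <<'E'
from h import *
a=rodst()
E
```

```text
{'t': 11.5667, 'q': [-19.5987, 23.9586, 92.5292, -0.4094, 62.4737, -114.3381], 'eef_pos': [0.5807, -0.0915, 0.1121], 'orientation': [179.2053, 0.7616, 94.92], 'force': [0.0862, 0.2373, 0.5492], 'width': 0.0257}
case [  -8.5 -207.2  112.1] rad 111.3 ang 0.749
```

servo_tool(rows="0 0 -0.14 0 0 0 0.3; 0 0 -0.15 0 0 0 0.2; 0 0 -0.15 0 0 0 0.1; 0 -0.1 -0.1 0 0 0 0; 0 -0.1 -0.1 0 0 0 -0.1; 0 0 0 0 0 0 -0.1")

```text
t: 12.07
eef_pos: [0.5269, -0.0919, 0.2748]
orientation: [179.7, 0.5, 95.1]
force: [0.6, -0.0, 0.3]
width: 0.0469
```

```bash
python3 - <<'E'
from h import *
s=st()
im,d,W,c=pts('wrist'); np.savez('w4',im=im,d=d,W=W); save('w4',im)
plan(cw(155,-5,390),95.4-90,claw=-.1)
print(s['eef_pos'],wc(s['eef_pos']))
E
```

```text
{'t': 12.0667, 'q': [-21.6707, 11.492, 86.1702, -0.2593, 81.8456, -116.7137], 'eef_pos': [0.5269, -0.0919, 0.2748], 'orientation': [179.676, 0.4508, 95.0775], 'force': [0.6141, -0.0198, 0.2764], 'width': 0.0469}
dist 0.315 ang 89.7 rows 15
0.053 0.058 -0.031 0.000 0.000 0.017 -0.1; 0.058 0.052 -0.031 0.000 0.000 0.017 -0.1; 0.064 0.045 -0.031 0.000 0.000 0.017 -0.1; 0.068 0.038 -0.031 0.000 0.000 0.017 -0.1; 0.072 0.031 -0.031 0.000 0.000 0.017 -0.1; 0.074 0.023 -0.031 0.000 0.000 0.017 -0.1; 0.076 0.016 -0.031 0.000 0.000 0.017 -0.1; 0.078 0.008 -0.031 0.000 0.000 0.017 -0.1; 0.078 -0.001 -0.031 0.000 0.000 0.017 -0.1; 0.078 -0.009 -0.031 0.000 0.000 0.017 -0.1; 0.076 -0.017 -0.031 0.000 0.000 0.017 -0.1; 0.074 -0.025 -0.031 0.000 0.000 0.017 -0.1
0.071 -0.032 -0.031 0.000 0.000 0.017 -0.1; 0.067 -0.039 -0.031 0.000 0.000 0.017 -0.1; 0.063 -0.046 -0.031 0.000 0.000 0.017 -0.1
[ 0.52690621 -0.09185016  0.27475404] [ -62.06708911 -202.41806865  274.75403767]
```

View pics/w4.png

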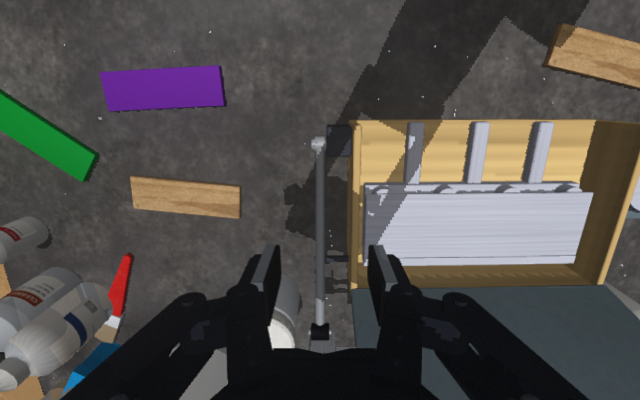

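```bash
python3 - <<'E'
from h import *
c=robot.calibration('wrist'); W=np.load('w4.npz')['W']
def at(u,v,r=2):
    w=W[v-r:v+r+1,u-r:u+r+1].reshape(-1,3); w=w[~np.isnan(w[:,0])]; return w[np.argsort(-w[:,2])[:max(1,len(w)//2)]].mean(0) if len(w) else None
for n,q in dict(rod200=(320,200),rod260=(320,260),rod300=(320,300),tip=(320,325),tip2=(320,333),run0f=(414,130),run1f=(481,128),run2f=(543,127)).items():
    p=at(*q); print(n,None if p is None else (np.round(p*1000),wc(p).round()))
# rod angle fit
col=[at(320,v,1) for v in range(170,321,6)]; col=np.array([wc(x) for x in col if x is not None]); 
k=col[:,2]>58; print(np.round(col[k][:,[0,2]]).tolist()); f=np.polyfit(col[k][:,0],col[k][:,2],1); print('angle',np.arctan(f[0]),f)
for n,uv,z in (('pivot',(319,145),.06),('run0f',(415,124),.03),('run0b',(412,184),.03),('run1f',(481,122),.03),('run1b',(474,183),.03),('run2f',(545,121),.03),('run2b',(533,181),.03),('wallRf',(355,121),.085),('wallLf',(636,125),.085)):
    p=ray(c,[uv],z)[0]; print(n,np.round(p*1000),wc(p).round())
E
```

```text
rod200 (array([553., -95., 106.]), array([ -36., -208.,  106.]))
rod260 (array([605., -91., 146.]), array([  16., -209.,  146.]))
rod300 (array([636., -87., 171.]), array([  47., -208.,  171.]))
tip (array([654., -85., 186.]), array([  65., -208.,  186.]))
tip2 (array([658., -85., 192.]), array([  69., -208.,  192.]))
run0f (array([472.,  17.,  31.]), array([-106.,  -89.,   31.]))
run1f (array([461., 104.,  30.]), array([-109.,   -2.,   30.]))
run2f (array([452., 185.,  31.]), array([-111.,   81.,   31.]))
[[-65.0, 83.0], [-60.0, 87.0], [-54.0, 92.0], [-48.0, 96.0], [-42.0, 101.0], [-37.0, 106.0], [-31.0, 110.0], [-25.0, 114.0], [-20.0, 119.0], [-15.0, 123.0], [-10.0, 127.0], [-5.0, 131.0], [-0.0, 135.0], [5.0, 139.0], [11.0, 143.0], [16.0, 147.0], [20.0, 151.0], [25.0, 154.0], [29.0, 157.0], [34.0, 161.0], [39.0, 165.0], [44.0, 169.0], [47.0, 172.0], [52.0, 176.0], [57.0, 179.0], [61.0, 183.0]]
angle 0.6675839036760827 [  0.78832908 134.50639265]
pivot [ 498. -102.   60.] [ -92. -209.   60.]
run0f [465.  18.  30.] [-113.  -88.   30.]
run0b [544.  28.  30.] [-34. -85.  30.]
run1f [455. 101.  30.] [-116.   -3.   30.]
run1b [535. 112.  30.] [-35.   0.  30.]
run2f [445. 184.  30.] [-118.   80.   30.]
run2b [524. 193.  30.] [-38.  82.  30.]
wallRf [465. -65.  85.] [-121. -169.   85.]
wallLf [438. 251.  85.] [-118.  147.   85.]
```

```bash
python3 - <<'E'
from h import *
s=robot.get_state()
p=np.array(s['eef_pos']); q=p+[0,0,.09]
plan(np.array([.7194,.1218,.375]),5.4,claw=-.1,start=(q,R.from_euler('xyz',s['orientation'],degrees=True)))
E
```

```text
dist 0.287 ang 89.7 rows 15
0.052 0.056 -0.003 0.000 0.000 0.017 -0.1; 0.058 0.050 -0.003 0.000 0.000 0.017 -0.1; 0.063 0.044 -0.003 0.000 0.000 0.017 -0.1; 0.067 0.037 -0.003 0.000 0.000 0.017 -0.1; 0.070 0.030 -0.003 0.000 0.000 0.017 -0.1; 0.073 0.023 -0.003 0.000 0.000 0.017 -0.1; 0.075 0.015 -0.003 0.000 0.000 0.017 -0.1; 0.076 0.007 -0.003 0.000 0.000 0.017 -0.1; 0.076 -0.001 -0.003 0.000 0.000 0.017 -0.1; 0.076 -0.009 -0.003 0.000 0.000 0.017 -0.1; 0.075 -0.017 -0.003 0.000 0.000 0.017 -0.1; 0.072 -0.025 -0.003 0.000 0.000 0.017 -0.1
0.069 -0.032 -0.003 0.000 0.000 0.017 -0.1; 0.066 -0.039 -0.003 0.000 0.000 0.017 -0.1; 0.061 -0.046 -0.003 0.000 0.000 0.017 -0.1
```

servo_tool(rows="0 0 -0.13 0 0 0 -0.1; 0 0 -0.13 0 0 0 -0.1; 0 0 -0.10 0 0 0 -0.1; 0.052 0.056 -0.003 0 0 0.016 -0.1; 0.058 0.050 -0.003 0 0 0.016 -0.1; 0.063 0.044 -0.003 0 0 0.016 -0.1; 0.067 0.037 -0.003 0 0 0.016 -0.1; 0.070 0.030 -0.003 0 0 0.016 -0.1; 0.073 0.023 -0.003 0 0 0.016 -0.1; 0.075 0.015 -0.003 0 0 0.016 -0.1; 0.076 0.007 -0.003 0 0 0.016 -0.1; 0.076 -0.001 -0.003 0 0 0.016 -0.1")

```text
t: 13.12
eef_pos: [0.6492, 0.0433, 0.3561]
orientation: [-179.4, 0.5, 40.7]
force: [-0.2, -0.6, 0.2]
width: 0.0471
```

servo_tool(rows="0.076 -0.009 -0.003 0 0 0.016 -0.1; 0.075 -0.017 -0.003 0 0 0.016 -0.1; 0.072 -0.025 -0.003 0 0 0.016 -0.1; 0.069 -0.032 -0.003 0 0 0.016 -0.1; 0.066 -0.039 -0.003 0 0 0.015 -0.1; 0.05 -0.04 -0.003 0 0 0.012 -0.1; 0 0 0 0 0 0 -0.1")

```text
t: 13.7
eef_pos: [0.7317, 0.1372, 0.3406]
orientation: [-179.5, 1.9, 6.3]
force: [0.9, 0.6, -0.3]
width: 0.047
```

```bash
python3 - <<'E'
from h import *
s=st(); plan(np.array([.7194,.1218,.37]),5.4,n=2,claw=-.1)
im,d,W,c=pts('top'); m=(W[...,2]>.30)&(W[...,2]<.36); 
im,d,W,c=pts('wrist'); np.savez('w5',im=im,d=d,W=W)
m=(W[...,2]>.29)&(W[...,2]<.345)&(d>.12)
P=W[m]; print(m.sum(),np.nanpercentile(P,[2,50,98],axis=0).round(3))
v,u=np.nonzero(m); print(np.percentile(u,[2,98]),np.percentile(v,[2,98]))
E
```

```text
{'t': 13.7, 'q': [1.879, 36.7574, 39.223, 0.3995, 105.9262, -4.2673], 'eef_pos': [0.7317, 0.1372, 0.3406], 'orientation': [-179.4714, 1.8721, 6.2582], 'force': [0.8673, 0.641, -0.2631], 'width': 0.047}
dist 0.035 ang 2.1 rows 2
-0.030 0.027 -0.058 -0.001 0.003 0.001 -0.1; -0.029 0.028 -0.058 -0.001 0.003 0.001 -0.1
4832 [[0.708 0.07  0.291]
 [0.72  0.154 0.322]
 [0.946 0.199 0.324]]
[295. 639.] [132. 327.]
```

servo_tool(rows="-0.028 0.026 0 0 0.003 0.001 -0.1; -0.028 0.026 0 0 0.002 0.001 -0.1; 0 0 0.05 0 0 0 -0.1; 0 0 0.05 0 0 0 -0.1; 0 0 0.05 0 0 0 -0.1; 0 0 0 0 0 0 -0.1")

```text
t: 14.3
eef_pos: [0.7147, 0.1147, 0.3006]
orientation: [-179.7, 0.2, 6.3]
force: [0.7, 0.4, -1.6]
width: 0.0473
```

servo_tool(rows="0.015 0 0 0 0 0 -0.1; 0 0 0 0 0 0 0.5; 0 0 0 0 0 0 1; 0 0 0 0 0 0 1; 0 0 0 0 0 0 1; 0 0 0 0 0 0 1", squeeze=50)

```text
t: 14.8
eef_pos: [0.7185, 0.1127, 0.3031]
orientation: [-179.7, 0.1, 6.4]
force: [0.7, -0.2, -1.4]
width: 0.0081
```

```bash
python3 - <<'E'
from h import *
a=hood(); arc(a,1.4,6,238); arc(1.4,1.29,3,238)
E
```

```text
{'t': 14.8, 'q': [0.012, 32.7934, 50.9837, 0.2913, 96.3613, -6.3196], 'eef_pos': [0.7185, 0.1127, 0.3031], 'orientation': [-179.6969, 0.1056, 6.3639], 'force': [0.6888, -0.2348, -1.3656], 'width': 0.0081}
case [147.9 -16.7 303.1] rad 236.6 ang 1.774
-0.059 0 -0.010 0 0 0 1; -0.059 0 -0.007 0 0 0 1; -0.059 0 -0.003 0 0 0 1; -0.059 0 0.001 0 0 0 1; -0.059 0 0.005 0 0 0 1; -0.059 0 0.008 0 0 0 1
-0.034 0 0.007 0 0 0 1; -0.034 0 0.008 0 0 0 1; -0.034 0 0.009 0 0 0 1
```

servo_tool(rows="-0.059 0 -0.010 0 0 0 1; -0.059 0 -0.007 0 0 0 1; -0.059 0 -0.003 0 0 0 1; -0.059 0 0.001 0 0 0 1; -0.059 0 0.005 0 0 0 1; 0 0 0 0 0 0 1")

```text
t: 15.3
eef_pos: [0.6481, 0.1056, 0.3092]
orientation: [-179.7, -0.8, 6.4]
force: [1.4, -1.4, -6.8]
width: 0.0082
```

```bash
python3 - <<'E'
from h import *
a=hood(); arc(a,1.28,5,236)
E
```

```text
{'t': 15.3, 'q': [-0.6767, 23.6901, 64.6357, 0.3994, 90.9255, -7.1156], 'eef_pos': [0.6481, 0.1056, 0.3092], 'orientation': [-179.6966, -0.7924, 6.4459], 'force': [1.4164, -1.3839, -6.7826], 'width': 0.0082}
case [ 77.1 -17.2 309.2] rad 239.0 ang 1.475
-0.037 0 0.004 0 0 0 1; -0.036 0 0.006 0 0 0 1; -0.036 0 0.007 0 0 0 1; -0.036 0 0.008 0 0 0 1; -0.035 0 0.010 0 0 0 1
```

servo_tool(rows="-0.037 0 0.008 0 -0.001 0 1; -0.036 0 0.008 0 -0.001 0 1; -0.036 0 0.009 0 0 0 1; -0.036 0 0.009 0 0 0 1; 0 0 0 0 0 0 1")

```text
t: 15.72
eef_pos: [0.6152, 0.1022, 0.3047]
orientation: [-179.7, -0.8, 6.5]
force: [-0.6, -0.4, -2.2]
width: 0.0078
```

```bash
python3 - <<'E'
from h import *
a=hood(); arc(a,1.25,3,236)
E
```

```text
{'t': 15.7167, 'q': [-1.0208, 20.0706, 70.5415, 0.3849, 88.643, -7.5022], 'eef_pos': [0.6152, 0.1022, 0.3047], 'orientation': [-179.7156, -0.7888, 6.4728], 'force': [-0.5857, -0.4409, -2.1792], 'width': 0.0078}
case [ 44.  -17.5 304.7] rad 240.1 ang 1.335
-0.026 0 0.007 0 0 0 1; -0.026 0 0.007 0 0 0 1; -0.026 0 0.008 0 0 0 1
```

servo_tool(rows="-0.02 0 0.006 0 0 0 1; -0.02 0 0.006 0 0 0 1; -0.02 0 0.007 0 0 0 1; 0 0 0 0 0 0 1")

```text
t: 16.05
eef_pos: [0.6019, 0.1009, 0.3012]
orientation: [-179.7, -1.1, 6.5]
force: [1.4, 0.5, -0.2]
width: 0.0081
```

```bash
python3 - <<'E'
from h import *
a=hood()
im,d,W,c=pts('wrist'); np.savez('w6',im=im,d=d,W=W); save('w6',im)
E
```

```text
{'t': 16.05, 'q': [-1.2032, 18.4624, 73.294, 0.441, 87.1877, -7.7005], 'eef_pos': [0.6019, 0.1009, 0.3012], 'orientation': [-179.7046, -1.1054, 6.4768], 'force': [1.4202, 0.5493, -0.2428], 'width': 0.0081}
case [ 30.7 -17.5 301.2] rad 240.2 ang 1.278
```

View pics/w6.png

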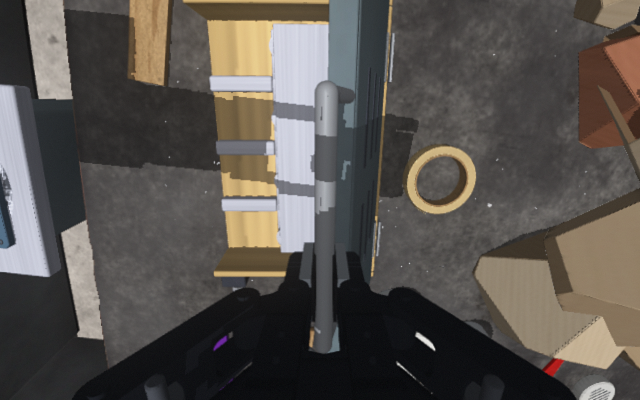

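servo_tool(rows="-0.02 0 0.006 0 0 0 1; -0.02 0 0.006 0 0 0 1; 0 0 0 0 0 0 1")

```text
t: 16.35
eef_pos: [0.6016, 0.1009, 0.3011]
orientation: [-179.7, -2.5, 6.5]
force: [0.8, 1.6, 0.1]
width: 0.0081
```

```bash
python3 - <<'E'
from h import *
a=hood()
im,d,W,c=pts('scene'); save('s6',cv2.resize(im[130:330,200:440],None,fx=3,fy=3,interpolation=cv2.INTER_CUBIC))
E
```

```text
{'t': 16.35, 'q': [-1.334, 17.5203, 74.6572, 0.6596, 85.4116, -7.8435], 'eef_pos': [0.6016, 0.1009, 0.3011], 'orientation': [-179.6756, -2.478, 6.4635], 'force': [0.7596, 1.6119, 0.0848], 'width': 0.0081}
case [ 30.4 -17.5 301.1] rad 240.1 ang 1.277
```

View pics/s6.png

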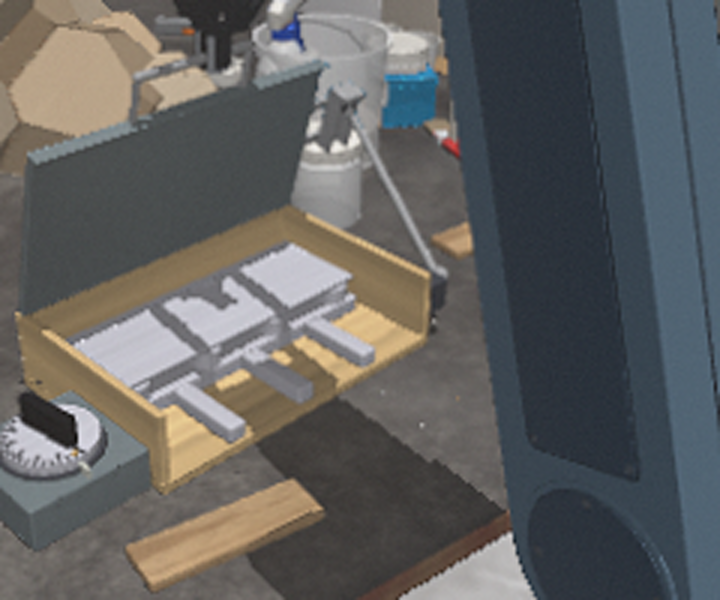

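servo_tool(rows="0 0 0 0 0 0 0.5; 0 0 0 0 0 0 -0.1; 0 0 0 0 0 0 -0.1; 0 0 0 0 0 0 -0.1; 0 0 -0.1 0 0.001 0 -0.1; 0 0 -0.12 0 0.003 0 -0.1; -0.05 0 -0.06 0 0.003 0 -0.1; -0.1 0 0 0 0 0 -1; -0.1 0 0 0 0 0 -1; -0.1 0 0 0 0 0 -1; 0 0 0 0 0 0 -1; 0 0 0 0 0 0 -1")

```text
t: 17.4
eef_pos: [0.504, 0.0891, 0.3614]
orientation: [-179.6, -4.0, 6.5]
force: [0.1, -1.2, 0.4]
width: 0.0852
```

```bash
python3 - <<'E'
from h import *
s=st()
im,d,W,c=pts('top'); np.savez('top3',im=im,d=d,W=W); im=im.astype(int)
r,g,b=im[...,0],im[...,1],im[...,2]
v,u=np.mgrid[0:400,0:640]; pine=(r-b>40)&(r>120)
for B in ((195,262,245,285),(340,400,185,215)): mrect(c,pine&(u>B[0])&(u<B[1])&(v>B[2])&(v<B[3]),.011)
im,d,W,c=pts('wrist'); np.savez('w7',im=im,d=d,W=W); im=im.astype(int)
r,g,b=im[...,0],im[...,1],im[...,2]
# hood front-edge height from top of plate
f=np.load('top3.npz'); m=(f['W'][...,2]>.15)&(f['W'][...,2]<.34)&(v>130)&(v<235)&(u>200)&(u<320); P=f['W'][m]; Q=np.array([wc(p) for p in P]); 
k=Q[:,0]<105; print(len(Q),np.percentile(Q,[2,50,98],axis=0).round())
E
```

```text
{'t': 17.4, 'q': [-3.2029, 4.905, 82.3035, 1.0296, 88.8638, -9.6918], 'eef_pos': [0.504, 0.0891, 0.3614], 'orientation': [-179.6462, -4.045, 6.4913], 'force': [0.0958, -1.2123, 0.4443], 'width': 0.0852}
 238 [364.1 227.8] [94.8 33.6] 88.98
 536 [ 598.5 -295.7] [157.9  51. ] 88.82
386 [[  -6. -220.  159.]
 [  40. -141.  268.]
 [  75.  166.  318.]]
```

```bash
python3 - <<'E'
from h import *
plan(np.array([.362,.305,.25]),-5.4,n=9,claw=-1)
E
```

```text
dist 0.282 ang 12.6 rows 9
-0.056 -0.102 0.046 -0.000 -0.001 0.004 -1; -0.058 -0.101 0.047 -0.000 -0.001 0.004 -1; -0.060 -0.100 0.047 -0.000 -0.001 0.004 -1; -0.061 -0.098 0.047 -0.000 -0.001 0.004 -1; -0.063 -0.097 0.048 -0.000 -0.001 0.004 -1; -0.065 -0.096 0.048 -0.000 -0.001 0.004 -1; -0.067 -0.094 0.048 -0.000 -0.001 0.004 -1; -0.069 -0.093 0.049 -0.000 -0.001 0.004 -1; -0.071 -0.091 0.049 -0.000 -0.001 0.004 -1
```

servo_tool(rows="-0.056 -0.102 0.046 0 -0.002 0.004 -1; -0.058 -0.101 0.047 0 -0.002 0.004 -1; -0.06 -0.1 0.047 0 -0.001 0.004 -1; -0.061 -0.098 0.047 0 -0.001 0.004 -1; -0.063 -0.097 0.048 0 -0.001 0.004 -1; -0.065 -0.096 0.048 0 -0.001 0.004 -1; -0.067 -0.094 0.048 0 -0.001 0.004 -1; -0.069 -0.093 0.049 0 -0.001 0.003 -1; -0.06 -0.08 0.049 0 0 0.002 -1; 0 0 0 0 0 0 -1")

```text
t: 18.33
eef_pos: [0.3719, 0.3136, 0.2429]
orientation: [-179.5, -0.1, -6.4]
force: [-1.2, -0.3, -1.2]
width: 0.0856
```

```bash
cat >> h.py <<'E'
def wboard(z=.011,near=None,im=None,c=None):
    "pine board in the wrist picture"
    if im is None: im,d,W,c=pts('wrist')
    hsv=cv2.cvtColor(im,cv2.COLOR_RGB2HSV).astype(int); m=(hsv[...,0]>10)&(hsv[...,0]<24)&(hsv[...,1]>70)&(hsv[...,2]>70)
    m=cv2.morphologyEx(m.astype(np.uint8),cv2.MORPH_OPEN,np.ones((3,3)))
    n,l,s,ce=cv2.connectedComponentsWithStats(m)
    for k in range(1,n):
        if s[k,4]<800: continue
        v,u=np.nonzero(l==k); P=ray(c,np.c_[u,v],z)[:,:2]*1000; r=cv2.minAreaRect(P.astype(np.float32))
        print('px',s[k].tolist(),'ctr',np.round(r[0],1),'size',np.round(r[1],1),'ang',round(r[2],1))
E
python3 - <<'E'
from h import *
st(); im,d,W,c=pts('wrist'); save('w8',im); wboard(im=im,c=c)
E
```

```text
{'t': 18.3333, 'q': [26.68, 7.4547, 95.5467, 0.4039, 76.6169, 32.9946], 'eef_pos': [0.3719, 0.3136, 0.2429], 'orientation': [-179.4623, -0.1055, -6.4073], 'force': [-1.2016, -0.3433, -1.1967], 'width': 0.0856}
px [297, 147, 40, 113, 4171] ctr [357.6 263. ] size [160.1  50.1] ang 84.3
px [373, 156, 216, 92, 6455] ctr [579.8 249.9] size [287.7  86.7] ang 6.0
```

View pics/w8.png

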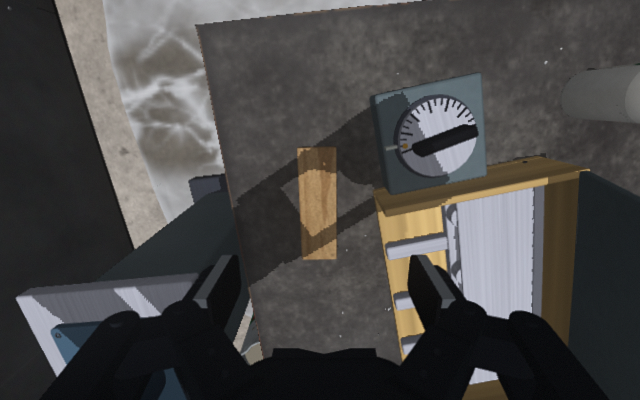

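servo_tool(rows="-0.019 0.004 0.05 0 0 -0.002 -1; -0.018 0.003 0.1 0 0 0 -1; 0 0 0.15 0 0 0 -1; 0 0 0.15 0 0 0 -1; 0 0 0.15 0 0 0 -1; 0 0 0.1 0 0 0 -1; 0 0 0 0 0 0 -1")

```text
t: 18.97
eef_pos: [0.3792, 0.3147, 0.0675]
orientation: [-179.2, -1.1, -5.5]
force: [-1.2, -1.5, -0.2]
width: 0.0854
```

```bash
python3 - <<'E'
from h import *
st(); plan(np.array([.3626,.3125,.003]),-5.7,n=3)
E
```

```text
{'t': 18.9667, 'q': [26.6237, 18.5402, 108.9048, 0.121, 51.1674, 31.993], 'eef_pos': [0.3792, 0.3147, 0.0675], 'orientation': [-179.1833, -1.1258, -5.4521], 'force': [-1.1763, -1.4677, -0.2149], 'width': 0.0854}
dist 0.067 ang 1.4 rows 3
-0.023 0.006 0.086 -0.001 -0.001 0.000 -1; -0.023 0.006 0.086 -0.001 -0.001 0.000 -1; -0.022 0.005 0.086 -0.001 -0.001 0.000 -1
```

servo_tool(rows="-0.035 0.008 0 -0.001 -0.003 0 -1; -0.03 0.008 0.04 -0.001 0 0 -1; 0 0 0.05 0 0 0 -1; 0 0 0.05 0 0 0 -1; 0 0 0.05 0 0 0 -1; 0 0 0 0 0 0 -1")

```text
t: 19.47
eef_pos: [0.3685, 0.3133, 0.0243]
orientation: [-179.7, -0.5, -5.6]
force: [-0.8, 0.7, 0.1]
width: 0.0852
```

```bash
python3 - <<'E'
from h import *
st(); plan(np.array([.3626,.3125,.003]),-5.7,n=2)
E
```

```text
{'t': 19.4667, 'q': [27.1463, 22.1524, 111.6234, -0.0311, 45.6602, 32.7282], 'eef_pos': [0.3685, 0.3133, 0.0243], 'orientation': [-179.714, -0.4865, -5.5615], 'force': [-0.8091, 0.6911, 0.1091], 'width': 0.0852}
dist 0.022 ang 0.6 rows 2
-0.012 0.003 0.043 -0.000 -0.001 0.000 -1; -0.012 0.003 0.043 -0.000 -0.001 0.000 -1
```

servo_tool(rows="-0.016 0.003 0.03 0 -0.001 0 -1; -0.014 0.003 0.035 0 0 0 -1; 0 0 0.025 0 0 0 -1; 0 0 0 0 0 0 -1; 0 0 0 0 0 0 0; 0 0 0 0 0 0 1; 0 0 0 0 0 0 1; 0 0 0 0 0 0 1; 0 0 0 0 0 0 1", squeeze=60)

```text
t: 20.22
eef_pos: [0.3633, 0.3145, 0.0055]
orientation: [-179.5, -0.5, -5.5]
force: [-0.7, 0.3, -0.5]
width: 0.0471
```

servo_tool(rows="0 0 -0.03 0 0 0 1; 0 0 -0.07 0 0 0 1; 0 0 -0.1 0 0 0 1; 0 0 -0.1 0 0 0 1; 0 0 -0.1 0 0 0 1; 0 0 -0.1 0 0 0 1; 0 0 0 0 0 0 1")

```text
t: 20.8
eef_pos: [0.3611, 0.3128, 0.1376]
orientation: [-179.6, -0.4, -5.5]
force: [1.1, 1.2, 0.5]
width: 0.0469
```

```bash
python3 - <<'E'
from h import *
st(); plan(cw(-185,84,130),95.5,n=17,claw=1)
im,d,W,c=pts('wrist'); wboard(im=im,c=c,z=.13)
wb=W[...,2]; m=(wb>.08)&(wb<.20)&(d>.1); 
hsv=cv2.cvtColor(im,cv2.COLOR_RGB2HSV).astype(int); k=m&(hsv[...,0]>10)&(hsv[...,0]<24)&(hsv[...,1]>70); P=W[k]; print(k.sum()); 
if k.sum()>50:
    A=np.c_[P[:,:2],np.ones(len(P))]; f=np.linalg.lstsq(A,P[:,2],rcond=None)[0]; print('plane',f.round(3),P.mean(0).round(3))
E
```

```text
{'t': 20.8, 'q': [27.3536, 12.1795, 105.6929, 0.1958, 61.5817, 32.7981], 'eef_pos': [0.3611, 0.3128, 0.1376], 'orientation': [-179.5589, -0.365, -5.5383], 'force': [1.0669, 1.1729, 0.5168], 'width': 0.0469}
dist 0.132 ang 101.0 rows 17
0.007 0.030 0.002 0.000 -0.000 -0.017 1; 0.004 0.031 0.002 0.000 -0.000 -0.017 1; 0.000 0.031 0.002 0.000 -0.000 -0.017 1; -0.003 0.031 0.002 0.000 -0.000 -0.017 1; -0.006 0.030 0.002 0.000 -0.000 -0.017 1; -0.009 0.030 0.002 0.000 -0.000 -0.017 1; -0.012 0.029 0.002 0.000 -0.000 -0.017 1; -0.015 0.027 0.002 0.000 -0.000 -0.017 1; -0.018 0.026 0.002 0.000 -0.000 -0.017 1; -0.020 0.024 0.002 0.000 -0.000 -0.017 1; -0.023 0.021 0.002 0.000 -0.000 -0.017 1; -0.025 0.019 0.002 0.000 -0.000 -0.017 1
-0.027 0.016 0.002 0.000 -0.000 -0.017 1; -0.028 0.013 0.002 0.000 -0.000 -0.017 1; -0.029 0.010 0.002 0.000 -0.000 -0.017 1; -0.030 0.007 0.002 0.000 -0.000 -0.017 1; -0.031 0.004 0.002 0.000 -0.000 -0.017 1
px [399, 175, 241, 111, 11761] ctr [474.5 313.1] size [138.4  46.8] ang 5.8
px [275, 208, 99, 146, 12702] ctr [358.4 288.4] size [100.7  54.5] ang 84.5
px [608, 228, 32, 172, 2950] ctr [552.7 232.7] size [ 23.5 149.7] ang 15.0
px [421, 368, 43, 29, 875] ctr [429.8 203.5] size [21.1 37.9] ang 30.7
15673
plane [-0.319  0.087  0.23 ] [0.386 0.299 0.133]
```

servo_tool(rows="0.007 0.030 0 0 0 -0.017 1; 0.004 0.031 0 0 0 -0.017 1; 0 0.031 0 0 0 -0.017 1; -0.003 0.031 0 0 0 -0.017 1; -0.006 0.030 0 0 0 -0.017 1; -0.009 0.030 0 0 0 -0.017 1; -0.012 0.029 0 0 0 -0.017 1; -0.015 0.027 0 0 0 -0.017 1; -0.018 0.026 0 0 0 -0.017 1; -0.020 0.024 0 0 0 -0.017 1; -0.023 0.021 0 0 0 -0.017 1; -0.025 0.019 0 0 0 -0.016 1")

```text
t: 21.85
eef_pos: [0.3676, 0.2143, 0.1259]
orientation: [-179.3, 0.2, 71.1]
force: [0.0, 0.1, -0.8]
width: 0.0473
```

servo_tool(rows="-0.027 0.016 0 0 0 -0.015 1; -0.028 0.013 0 0 0 -0.015 1; -0.029 0.010 0 0 0 -0.014 1; -0.030 0.007 0 0 0 -0.014 1; 0 0 0 0 0 0 1")

```text
t: 22.27
eef_pos: [0.3696, 0.1804, 0.1208]
orientation: [-178.7, 0.0, 93.2]
force: [-0.1, -0.3, 0.1]
width: 0.0473
```

```bash
python3 - <<'E'
from h import *
s=st(); print(wc(s['eef_pos'])); plan(cw(-185,84,130),95.5,n=2,claw=1)
im,d,W,c=pts('wrist'); np.savez('w9',im=im,d=d,W=W); save('w9',im)
E
```

```text
{'t': 22.2667, 'q': [10.2611, 7.9503, 113.9303, 0.1596, 59.4059, -83.017], 'eef_pos': [0.3696, 0.1804, 0.1208], 'orientation': [-178.7065, 0.0219, 93.1956], 'force': [-0.0912, -0.3284, 0.0669], 'width': 0.0473}
[-193.12461894   83.36824668  120.7957748 ]
dist 0.012 ang 2.6 rows 2
0.002 0.016 -0.019 -0.002 -0.000 -0.003 1; 0.002 0.016 -0.019 -0.002 -0.000 -0.003 1
```

View pics/w9.png

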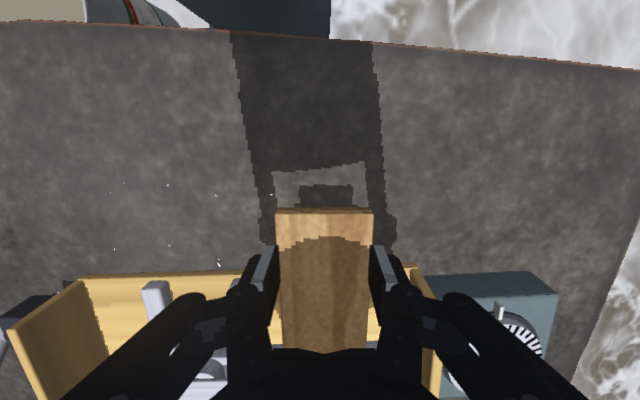

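```bash
python3 - <<'E'
from h import *
for n in ('w2','w4','w6','w7'):
    f=np.load(n+'.npz'); W=f['W'].reshape(-1,3); im=f['im'].reshape(-1,3).astype(int)
    D=(W[:,:2]-CT)*1000; c,s=np.cos(CY),np.sin(CY); C=np.c_[c*D[:,0]+s*D[:,1],-s*D[:,0]+c*D[:,1],W[:,2]*1000]
    ok=(C[:,2]>26)&(C[:,2]<34)&(C[:,0]>-125)&(C[:,0]<-40)&(im[:,2]>=im[:,0]-8)
    print(n)
    for y0 in (-84,0,84):
        k=ok&(abs(C[:,1]-y0)<18)
        if k.sum()<80: continue
        P=C[k]; xs=np.arange(-110,-45,8); 
        mid=[(x+4,(np.percentile(P[(P[:,0]>x)&(P[:,0]<x+8),1],[3,97]))) for x in xs if ((P[:,0]>x)&(P[:,0]<x+8)).sum()>10]
        X=np.array([m[0] for m in mid]); Y=np.array([m[1].mean() for m in mid]); Wd=np.array([np.ptp(m[1]) for m in mid])
        if len(X)>3: f1=np.polyfit(X,Y,1); print(y0,'n',k.sum(),'mid y',np.median(Y).round(1),'slope',f1[0].round(3),'wid',Wd.mean().round(1),'xmin',np.percentile(P[:,0],1).round(1))
    # rod
    # rack top z 49..56
    k=(C[:,2]>49)&(C[:,2]<57)&(C[:,0]>-50)&(C[:,0]<105)&(abs(C[:,1])<165); 
    if k.sum()>200:
        r=cv2.minAreaRect(C[k][:,:2].astype(np.float32)); print('rack',np.round(r[0],1),np.round(r[1],1),round(r[2],2), 'x',np.percentile(C[k][:,0],[1,99]).round(1),'y',np.percentile(C[k][:,1],[1,99]).round(1))
E
```

```text
w2
-84 n 1377 mid y -84.8 slope 0.009 wid 17.8 xmin -115.4
0 n 1363 mid y -0.5 slope 0.005 wid 17.6 xmin -116.0
84 n 1323 mid y 84.4 slope 0.008 wid 18.1 xmin -116.3
rack [31.8  3.7] [130.9 322.8] 0.36 x [-27.3  96.4] y [-147.6  163.8]
w4
-84 n 845 mid y -84.9 slope 0.007 wid 17.9 xmin -115.0
0 n 860 mid y -0.4 slope 0.003 wid 17.5 xmin -116.4
84 n 868 mid y 84.4 slope 0.007 wid 17.4 xmin -116.8
rack [24.5  3.5] [146.9 323.9] 0.37 x [-28.6  96.5] y [-147.5  164.4]
w6
-84 n 640 mid y -82.6 slope 0.009 wid 18.0 xmin -114.4
0 n 762 mid y 1.6 slope 0.01 wid 18.3 xmin -115.2
84 n 907 mid y 85.8 slope 0.004 wid 18.3 xmin -116.0
rack [-6.4  1.2] [327.3  86.7] 89.93 x [-28.6  35. ] y [-146.5  164.2]
w7
-84 n 500 mid y -82.4 slope 0.012 wid 17.5 xmin -115.2
0 n 577 mid y 1.8 slope 0.009 wid 17.4 xmin -116.3
84 n 679 mid y 85.8 slope 0.002 wid 17.8 xmin -115.7
rack [23.8  1.5] [147.8 327. ] 0.04 x [-28.3  96.2] y [-160.5  152.6]
```

```bash
sed -i 's/^CT=.*/CT=np.array([.5685,.1165]); CY=.101/' h.py; python3 - <<'E'
from h import *
s=st(); print(wc(s['eef_pos'])); plan(cw(-178,84.5,70),95.8,n=3,claw=1)
E
```

```text
{'t': 22.3167, 'q': [10.3079, 7.9577, 113.9298, 0.1881, 59.4154, -82.71], 'eef_pos': [0.3694, 0.1808, 0.1207], 'orientation': [-178.6872, 0.0069, 92.9204], 'force': [0.2306, 0.3255, -1.3778], 'width': 0.047}
[-191.63741593   84.0634744   120.74931151]
dist 0.053 ang 3.2 rows 3
0.001 0.020 0.067 -0.001 -0.000 -0.003 1; 0.001 0.019 0.067 -0.001 -0.000 -0.003 1; 0.001 0.019 0.068 -0.001 -0.000 -0.003 1
```

servo_tool(rows="0.001 0.02 0.05 -0.002 0 -0.004 1; 0.001 0.02 0.05 -0.002 0 -0.004 1; 0.001 0.015 0.05 0 0 0 1; 0 0 0.05 0 0 0 1; 0 0 0 0 0 0 1")

```text
t: 22.73
eef_pos: [0.3818, 0.1841, 0.0676]
orientation: [179.9, -0.1, 94.9]
force: [-0.1, -1.0, -1.4]
width: 0.0473
```

```bash
python3 - <<'E'
from h import *
s=st(); print(wc(s['eef_pos'])); plan(cw(-178,84.5,40),95.8,n=2,claw=1)
E
```

```text
{'t': 22.7333, 'q': [10.5259, 13.1075, 116.9882, 0.0907, 49.7698, -84.4774], 'eef_pos': [0.3818, 0.1841, 0.0676], 'orientation': [179.8729, -0.082, 94.9448], 'force': [-0.12, -0.9791, -1.3788], 'width': 0.0473}
[-178.88713588   86.05655536   67.61921128]
dist 0.028 ang 0.9 rows 2
-0.003 0.002 0.055 0.000 -0.000 -0.001 1; -0.003 0.002 0.055 0.000 -0.000 -0.001 1
```

servo_tool(rows="-0.004 0 0.04 0.0005 0 -0.002 1; -0.004 0 0.04 0.0005 0 -0.002 1; 0 0 0.02 0 0 0 1; 0 0 0 0 0 0 1")

```text
t: 23.07
eef_pos: [0.3811, 0.1832, 0.0413]
orientation: [-179.6, -0.1, 96.1]
force: [-0.6, 0.7, -1.2]
width: 0.0469
```

```bash
python3 - <<'E'
from h import *
s=st(); print(wc(s['eef_pos']),s['moment']); plan(cw(-100,84.5,39),95.8,n=6,claw=1)
E
```

```text
{'t': 23.0667, 'q': [10.3772, 15.9326, 118.2717, 0.1785, 46.1489, -85.8411], 'eef_pos': [0.3811, 0.1832, 0.0413], 'orientation': [-179.6382, -0.102, 96.0939], 'force': [-0.561, 0.6811, -1.2246], 'width': 0.0469}
[-179.73823068   85.29252651   41.2783007 ] [-0.01306828  0.02055963 -0.03772923]
dist 0.08 ang 0.5 rows 6
-0.001 0.053 0.001 -0.000 -0.000 0.000 1; -0.001 0.053 0.001 -0.000 -0.000 0.000 1; -0.001 0.053 0.001 -0.000 -0.000 0.000 1; -0.001 0.053 0.001 -0.000 -0.000 0.000 1; -0.001 0.053 0.001 -0.000 -0.000 0.000 1; -0.001 0.053 0.001 -0.000 -0.000 0.000 1
```

servo_tool(rows="-0.001 0.04 0.002 0 0 0.001 1; -0.001 0.04 0.002 0 0 0 1; -0.001 0.04 0.001 0 0 0 1; -0.001 0.04 0 0 0 0 1; 0 0.04 0 0 0 0 1; 0 0.04 0 0 0 0 1; 0 0 0 0 0 0 1")

```text
t: 23.65
eef_pos: [0.4512, 0.1894, 0.042]
orientation: [180.0, -0.1, 95.5]
force: [0.9, 0.2, -0.4]
width: 0.0472
```

```bash
python3 - <<'E'
from h import *
s=st(); print(wc(s['eef_pos']),s['moment']); plan(cw(-62,84.5,39),95.8,n=4,claw=1)
E
```

```text
{'t': 23.65, 'q': [9.5898, 21.1762, 109.6237, 0.1668, 49.1461, -86.0492], 'eef_pos': [0.4512, 0.1894, 0.042], 'orientation': [179.9549, -0.1297, 95.53], 'force': [0.925, 0.2468, -0.3889], 'width': 0.0472}
[-109.3503225    84.34921187   41.95284248] [-0.0114024   0.05186098  0.019166  ]
dist 0.047 ang 0.3 rows 4
0.000 0.047 0.003 0.000 -0.000 -0.000 1; 0.000 0.047 0.003 0.000 -0.000 -0.000 1; 0.000 0.047 0.003 0.000 -0.000 -0.000 1; 0.000 0.047 0.003 0.000 -0.000 -0.000 1
```

servo_tool(rows="0 0.045 0.003 0 0 0 1; 0 0.045 0.003 0 0 0 1; 0 0.045 0.002 0 0 0 1; 0 0.03 0.002 0 0 0 1; 0 0.02 0 0 0 0 1; 0 0.02 0 0 0 0 1; 0 0 0 0 0 0 1")

```text
t: 24.23
eef_pos: [0.4941, 0.1928, 0.0361]
orientation: [-178.5, -0.0, 95.5]
force: [0.6, 0.2, -0.9]
width: 0.0472
```

```bash
python3 - <<'E'
from h import *
s=st(); print(wc(s['eef_pos']),s['moment'])
E
```

```text
{'t': 24.2333, 'q': [9.1662, 25.7703, 102.8338, 0.1762, 52.8709, -86.4529], 'eef_pos': [0.4941, 0.1928, 0.0361], 'orientation': [-178.5192, -0.0462, 95.5103], 'force': [0.6143, 0.2338, -0.9218], 'width': 0.0472}
[-66.34170318  83.45167994  36.09046446] [ 0.05746955 -0.14489319 -0.00113061]
```

servo_tool(rows="0 0.02 0 -0.002 0 0 1; 0 0.02 -0.004 -0.002 0 0 1; 0 0.02 0 0 0 0 1; 0 0.02 0 0 0 0 1")

```text
t: 24.57
eef_pos: [0.4955, 0.193, 0.0351]
orientation: [-177.9, 0.1, 95.6]
force: [-15.0, -2.9, 14.7]
width: 0.0468
```

```bash
python3 - <<'E'
from h import *
s=st(); print(wc(s['eef_pos']),s['moment'])
E
```

```text
{'t': 24.5667, 'q': [9.2005, 26.3021, 102.0896, 0.0942, 53.7468, -86.441], 'eef_pos': [0.4955, 0.193, 0.0351], 'orientation': [-177.861, 0.0591, 95.5854], 'force': [-15.0177, -2.9152, 14.7434], 'width': 0.0468}
[-64.89254145  83.44949444  35.13833211] [-0.18143378  2.59025929 -0.03914584]
```

servo_tool(rows="0 0 0 0 0 0 0; 0 0 0 0 0 0 -0.5; 0 0 0 0 0 0 -0.5; 0 0 0 0 0 0 -0.5; 0 0 -0.05 -0.003 0 0 -0.5; 0 0 -0.1 -0.003 0 0 -0.5; 0 -0.05 -0.1 0 0 0 -0.5; 0 -0.1 -0.1 0 0 0 -0.5; 0 -0.05 -0.12 0 0 0 -0.5; 0 0 -0.1 0 0 0 -0.5; 0 0 0 0 0 0 -0.5")

```text
t: 25.48
eef_pos: [0.4483, 0.1881, 0.1834]
orientation: [179.4, 0.0, 95.5]
force: [0.1, -0.1, -0.3]
width: 0.0639
```

```bash
cat >> h.py <<'E'
def tocase(W):
    D=(W[...,:2]-CT)*1000; c,s=np.cos(CY),np.sin(CY); return np.stack([c*D[...,0]+s*D[...,1],-s*D[...,0]+c*D[...,1],W[...,2]*1000],-1)
def homecheck(im,W):
    C=tocase(W); hsv=cv2.cvtColor(im,cv2.COLOR_RGB2HSV).astype(int)
    for y0 in (-84.5,0,84.5):
        k=(C[...,2]>37)&(C[...,2]<48)&(abs(C[...,1]-y0)<32)&(C[...,0]>-150)&(C[...,0]<-32)&(hsv[...,1]>60)
        if k.sum()<100: print(y0,'none'); continue
        P=C[k]; f=np.linalg.lstsq(np.c_[P[:,:2],np.ones(len(P))],P[:,2],rcond=None)[0]
        print(y0,k.sum(),'x',np.percentile(P[:,0],[1,99]).round(1),'y',np.percentile(P[:,1],[1,99]).round(1),'z',np.median(P[:,2]).round(1),'slopes',f[:2].round(3))
    ok=(C[...,2]>26)&(C[...,2]<34)&(C[...,0]>-125)&(C[...,0]<-40)&(im[...,2].astype(int)>=im[...,0].astype(int)-8)&(abs(C[...,1])<110)
    if ok.sum()>50: print('runner xmin',np.percentile(C[ok][:,0],1).round(1))
E
python3 - <<'E'
from h import *
s=st(); im,d,W,c=pts('wrist'); np.savez('w10',im=im,d=d,W=W); save('w10',im); homecheck(im,W)
im,d,W,c=pts('top'); np.savez('top4',im=im,d=d,W=W); homecheck(im,W); im=im.astype(int)
r,g,b=im[...,0],im[...,1],im[...,2]; v,u=np.mgrid[0:400,0:640]; pine=(r-b>40)&(r>120)
mrect(c,pine&(u>330)&(u<410)&(v>180)&(v<220),.011)
E
```

```text
{'t': 25.4833, 'q': [9.6548, 10.1635, 101.0416, -0.0915, 68.1697, -85.8071], 'eef_pos': [0.4483, 0.1881, 0.1834], 'orientation': [179.3703, 0.0393, 95.4953], 'force': [0.0582, -0.106, -0.3112], 'width': 0.0639}
-84.5 none
0 none
84.5 2548 x [-93.8 -32.5] y [ 58.6 107.4] z 40.6 slopes [0.005 0.   ]
runner xmin -115.9
-84.5 none
0 none
84.5 none
runner xmin -116.0
 536 [ 599.9 -295.3] [ 50.8 158.6] 0.54
```

View pics/w10.png

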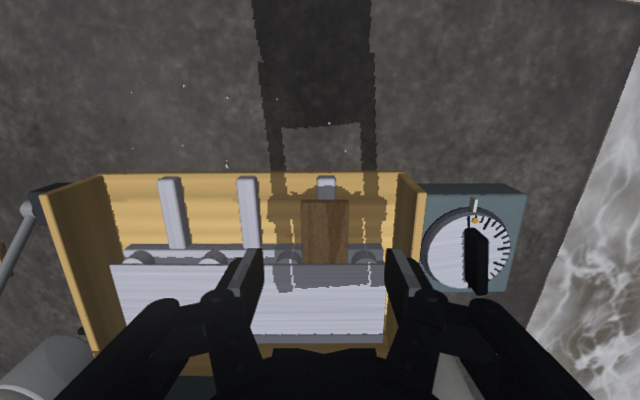

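```bash
python3 - <<'E'
from h import *
f=np.load('w10.npz'); W,im=f['W'],f['im']; C=tocase(W); v,u=np.mgrid[0:400,0:640]
k=(u>420)&(u<530)&(v>180)&(v<300)&(im.max(2)<60)&(C[...,2]>75)
P=C[k]; print(k.sum(),np.percentile(P[:,2],[5,50,95]).round(1)); zt=np.percentile(P[:,2],90); T=P[P[:,2]>zt-5]
r=cv2.minAreaRect(T[:,:2].astype(np.float32)); print(len(T),np.round(r[0],1),np.round(r[1],1),r[2]); e,V=np.linalg.eigh(np.cov(T[:,:2].T)); print('dir',V[:,1],np.degrees(np.arctan2(V[1,1],V[0,1])))
c=robot.calibration('wrist')
w=(u>420)&(u<520)&(v>205)&(v<295)&(im.min(2)>150); print('ring z',np.percentile(C[w][:,2],[10,50,90]).round(1),'y',np.percentile(C[w][:,1],[1,99]).round(1),'x',np.percentile(C[w][:,0],[1,99]).round(1))
for n,q in dict(index_a=(475,198),index_b=(473,212),dot=(475,220)).items(): print(n,C[q[1],q[0]].round(1))
crop=im[180:305,415:530]; save('vent1',cv2.resize(crop,None,fx=5,fy=5,interpolation=cv2.INTER_CUBIC))
E
```

```text
1378 [ 77.3  87.6 234.9]
257 [-125.6  131.5] [24.4  3.4] 89.90233612060547
dir [0.04445571 0.99901136] 87.45203582196491
ring z [nan nan nan] y [nan nan] x [nan nan]
index_a [-101.3  232.4   51.8]
index_b [-85.5 234.   49.5]
dot [-81.  231.9  59.6]
```

View pics/vent1.png

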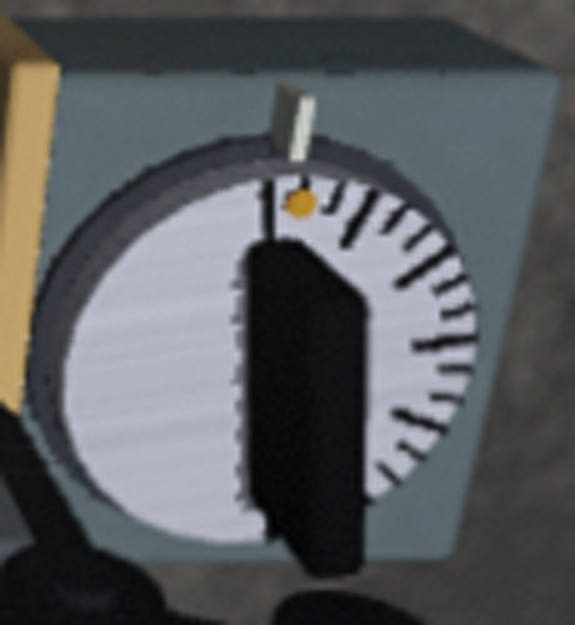

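```bash
cat >> h.py <<'E'
def vent(im,c,zr=58,cen=(-40,232)):
    "tick angles (deg, CW seen from above from case -x direction) on the ring"
    g=cv2.cvtColor(im,cv2.COLOR_RGB2GRAY).astype(np.float32)
    a=np.radians(np.arange(-100,180,.5))
    def prof(r,z,a=a):
        X=np.array([cw(cen[0]-r*np.cos(t),cen[1]+r*np.sin(t),z) for t in a]); q=proj(c,X).astype(np.float32)
        return cv2.remap(g,q[None,:,0],q[None,:,1],cv2.INTER_LINEAR)[0],q
    from scipy.signal import find_peaks
    for r in (34,37,39,41):
        p,q=prof(r,zr); pk,_=find_peaks(-p,prominence=18); print('r',r,[(float(np.degrees(a[i]).round(1)),int(p[i])) for i in pk])
    ai=np.radians(np.arange(-25,25,.5))
    for r in (47,50,53):
        p,q=prof(r,46,ai); i=p.argmax(); print('index r',r,np.degrees(ai[i]).round(1),p[i],'half',np.degrees(ai[p>(p.max()+np.median(p))/2][[0,-1]]).round(1))
    return prof
E
python3 - <<'E'
from h import *
f=np.load('w10.npz'); c=robot.calibration('wrist'); im=f['im']; vent(im,c)
W=f['W']; C=tocase(W); v,u=np.mgrid[0:400,0:640]; ok=~np.isnan(C[...,0])
w=ok&(u>420)&(u<520)&(v>205)&(v<295)&(im.min(2)>130)&(C[...,2]>50)&(C[...,2]<68); print('ring z',np.percentile(C[w][:,2],[10,50,90]).round(1),'y',np.percentile(C[w][:,1],[1,99]).round(1),'x',np.percentile(C[w][:,0],[1,99]).round(1))
r=cv2.minEnclosingCircle(C[w][:,:2].astype(np.float32)); print(r)
b=ok&(u>455)&(u<500)&(v>225)&(v<300)&(im.max(2)<60)&(C[...,2]>70)&(C[...,2]<100)
T=C[b]; print(len(T),np.percentile(T[:,2],[5,50,95]).round(1)); T=T[T[:,2]>np.percentile(T[:,2],40)]; r=cv2.minAreaRect(T[:,:2].astype(np.float32)); print(np.round(r[0],1),np.round(r[1],1),r[2])
E
```

```text
r 34 [(-15.0, 11), (38.5, 46), (67.0, 22), (77.0, 88), (89.0, 48), (100.0, 44), (111.5, 72), (123.5, 72), (164.5, 7)]
r 37 [(-10.0, 26), (13.5, 26), (39.0, 40), (48.5, 149), (57.5, 79), (69.0, 32), (78.5, 56), (89.0, 73), (101.0, 44), (112.0, 77), (163.5, 5)]
r 39 [(-11.0, 42), (14.0, 25), (32.0, 159), (39.5, 30), (49.0, 60), (59.0, 43), (68.5, 47), (79.0, 54), (91.0, 71), (162.0, 7)]
r 41 [(-11.0, 32), (-3.0, 161), (14.0, 22), (22.5, 91), (31.5, 71), (40.5, 22), (49.5, 55), (59.0, 65), (69.5, 41), (161.0, 11)]
index r 47 19.0 92.765625 half [18. 23.]
index r 50 3.0 194.21875 half [1.  4.5]
index r 53 3.0 195.46875 half [1.  4.5]
ring z [57.  57.8 58.6] y [191.8 271.7] x [-84.6  -3.5]
((-47.589351654052734, 231.5398712158203), 46.43064498901367)
1145 [71.8 86.3 88.4]
[-43.4 231.3] [62.2 10.9] 10.388887405395508
```

```bash
python3 - <<'E'
from h import *
f=np.load('w10.npz'); c=robot.calibration('wrist'); vent(f['im'],c,cen=(-43.4,231.3))
plan(cw(-43.4,231.3,120),106.2,claw=.3)
E
```

```text
r 34 [(-10.0, 37), (16.0, 24), (43.5, 37), (73.0, 21), (83.0, 92), (94.5, 62), (104.5, 37), (115.5, 77), (127.0, 62), (171.0, 6)]
r 37 [(-11.0, 32), (15.5, 19), (35.0, 137), (44.0, 29), (54.0, 74), (63.5, 54), (74.5, 35), (83.5, 51), (94.5, 64), (105.5, 38), (117.0, 65), (127.5, 75), (165.0, 7)]
r 39 [(-11.0, 27), (-2.5, 137), (6.5, 71), (16.0, 28), (25.5, 65), (35.0, 62), (44.5, 20), (54.0, 56), (64.5, 56), (74.0, 45), (84.0, 53), (95.5, 81), (106.5, 52), (116.5, 76), (164.5, 5)]
r 41 [(-11.0, 26), (-5.5, 115), (7.0, 55), (17.0, 35), (25.5, 40), (35.5, 63), (45.0, 38), (54.5, 58), (64.5, 56), (74.5, 48), (86.0, 80), (164.0, 5)]
index r 47 4.5 194.73242 half [2.  5.5]
index r 50 4.0 193.07031 half [2.  5.5]
index r 53 3.5 194.21484 half [2. 5.]
dist 0.175 ang 10.7 rows 5
0.119 0.056 0.048 0.000 0.000 -0.006 0.3; 0.117 0.060 0.048 0.000 0.000 -0.006 0.3; 0.114 0.064 0.048 0.000 0.000 -0.006 0.3; 0.112 0.069 0.048 0.000 0.000 -0.006 0.3; 0.109 0.073 0.048 0.000 0.000 -0.006 0.3
```

servo_tool(rows="0.12 0.05 0.02 0.001 0 0 0.3; 0.12 0.05 0.02 0.001 0 0 0.3; 0.12 0.05 0.02 0 0 0 0.3; 0.11 0.05 0.01 0 0 0 0.3; 0.1 0.05 0.01 0 0 0 0.3; 0 0 0 0 0 0 0.3; 0 0 0 0 0 0 0.3")

```text
t: 26.17
eef_pos: [0.4964, 0.3393, 0.1466]
orientation: [-179.0, 0.3, 95.2]
force: [-0.1, 0.0, -0.1]
width: 0.0296
```

```bash
python3 - <<'E'
from h import *
s=st(); print(wc(s['eef_pos']))
im,d,W,c=pts('wrist'); np.savez('w11',im=im,d=d,W=W); save('w11',im)
E=np.array(c['extrinsics']); print('cam',wc(-E[:3,:3].T@E[:3,3]))
C=tocase(W); v,u=np.mgrid[0:400,0:640]; ok=~np.isnan(C[...,0])
b=ok&(im.max(2)<60)&(C[...,2]>78)&(C[...,2]<95)&(abs(C[...,0]+42)<45)&(abs(C[...,1]-232)<25)
T=C[b]; print(len(T)); r=cv2.minAreaRect(T[:,:2].astype(np.float32)); print('bar',np.round(r[0],1),np.round(r[1],1),r[2],np.median(T[:,2]))
w=ok&(im.min(2)>130)&(C[...,2]>54)&(C[...,2]<62)&(abs(C[...,0]+42)<60)&(abs(C[...,1]-232)<60); r=cv2.minEnclosingCircle(C[w][:,:2].astype(np.float32)); print(w.sum(),r)
i=ok&(im.min(2)>120)&(C[...,2]>44)&(C[...,2]<54)&(C[...,0]<-86)&(abs(C[...,1]-232)<15)&(C[...,0]>-110); print('index',i.sum(),np.median(C[i],0).round(1) if i.any() else '')
for cen in ((-42,231.5),(-45,231.5)): vent(im,c,cen=cen)
plan(cw(-43.4,231.3,100),106.2,claw=.3,n=3)
E
```

```text
{'t': 26.1667, 'q': [23.7249, 24.4105, 86.404, 0.0196, 70.2473, -71.4644], 'eef_pos': [0.4964, 0.3393, 0.1466], 'orientation': [-178.9874, 0.3201, 95.1853], 'force': [-0.101, 0.0123, -0.06], 'width': 0.0296}
[-49.23728364 228.95818682 146.57806922]
cam [-128.0007677   230.32340623  290.29928836]
1207
bar [-43.7 232.1] [61.7 11.6] 9.476764678955078 87.3074243178489
2157 ((-57.80631637573242, 229.7025909423828), 42.88746643066406)
index 30 [-94.  233.   50.5]
r 34 [(-8.5, 37), (21.5, 26), (50.0, 26), (79.0, 23), (109.0, 24), (138.5, 18)]
r 37 [(-94.0, 101), (-8.0, 33), (4.5, 137), (11.0, 81), (21.0, 28), (31.0, 53), (40.5, 48), (50.0, 24), (59.5, 56), (69.5, 52), (79.5, 21), (89.0, 38), (99.0, 29), (109.0, 23), (118.5, 30), (129.0, 29), (142.0, 16), (148.5, 33)]
r 39 [(-8.5, 42), (-1.5, 140), (11.5, 66), (21.0, 25), (30.5, 36), (40.5, 38), (50.5, 23), (60.0, 38), (69.5, 31), (79.0, 23), (89.5, 31), (99.0, 33), (108.5, 21), (119.0, 34), (128.5, 34), (146.0, 14)]
r 41 [(-8.5, 33), (2.0, 109), (11.0, 81), (21.0, 28), (30.5, 44), (40.5, 40), (50.0, 24), (60.0, 30), (69.5, 32), (79.5, 21), 
[... 583 characters left out ...]
), (33.0, 39), (43.5, 40), (53.5, 24), (63.5, 38), (74.0, 33), (83.5, 21), (93.5, 31), (103.0, 29), (113.0, 18), (122.5, 30), (132.5, 28), (144.5, 16), (150.5, 31)]
r 41 [(-67.5, 118), (-51.0, 109), (-36.5, 99), (-22.5, 93), (-9.5, 70), (2.0, 74), (12.0, 86), (22.5, 51), (33.0, 45), (43.0, 42), (53.5, 24), (63.5, 33), (73.5, 34), (83.5, 23), (93.5, 28), (103.5, 33), (113.0, 20), (122.5, 36), (132.0, 32), (147.5, 15)]
index r 47 1.0 197.77734 half [-0.5  2.5]
index r 50 1.0 197.6582 half [-0.5  2.5]
index r 53 1.0 199.36719 half [-0.5  2.5]
dist 0.047 ang 11.1 rows 3
0.004 0.009 0.062 -0.001 0.000 -0.010 0.3; 0.003 0.009 0.062 -0.001 0.000 -0.010 0.3; 0.003 0.009 0.062 -0.001 0.000 -0.010 0.3
```

servo_tool(rows="0.01 0.01 0.04 -0.002 0 -0.013 0.3; 0.01 0.009 0.06 -0.001 0 -0.013 0.3; 0 0.004 0.06 0 0 0 0.3; 0 0 0.06 0 0 0 0.3; 0 0 0.05 0 0 0 0.3; 0 0 0 0 0 0 0.3")

```text
t: 26.72
eef_pos: [0.4995, 0.3381, 0.0731]
orientation: [-179.8, 0.4, 104.7]
force: [-0.2, -0.7, -0.2]
width: 0.0299
```

```bash
python3 - <<'E'
from h import *
s=st(); print(wc(s['eef_pos'])); plan(cw(-43,231.8,66),105.3,claw=.3,n=2)
E
```

```text
{'t': 26.7167, 'q': [23.7054, 28.545, 91.2416, -0.3848, 60.5096, -80.8498], 'eef_pos': [0.4995, 0.3381, 0.0731], 'orientation': [-179.7602, 0.3769, 104.7463], 'force': [-0.2405, -0.7407, -0.2397], 'width': 0.0299}
[-46.31695801 227.39485318  73.12869481]
dist 0.009 ang 0.7 rows 2
0.008 0.008 0.014 -0.000 0.001 -0.001 0.3; 0.008 0.008 0.014 -0.000 0.001 -0.001 0.3
```

servo_tool(rows="0.01 0.01 0.01 0 0.001 -0.001 0.3; 0.009 0.008 0.012 0 0 0 0.3; 0 0 0 0 0 0 0.3; 0 0 0 0 0 0 1; 0 0 0 0 0 0 1; 0 0 0 0 0 0 1; 0 0 0 0 0 0 1", squeeze=30)

```text
t: 27.3
eef_pos: [0.5029, 0.3434, 0.0683]
orientation: [-179.8, -0.1, 105.0]
force: [1.5, -0.3, -3.4]
width: 0.0115
```

servo_tool(rows="0 0 0 0 0 -0.014 1; 0 0 0 0 0 -0.017 1; 0 0 0 0 0 -0.017 1; 0 0 0 0 0 -0.017 1; 0 0 0 0 0 -0.017 1; 0 0 0 0 0 -0.017 1; 0 0 0 0 0 -0.017 1; 0 0 0 0 0 -0.014 1; 0 0 0 0 0 0 1")

```text
t: 28.05
eef_pos: [0.5028, 0.3436, 0.0683]
orientation: [-179.9, -0.2, 154.1]
force: [0.0, 0.9, -3.9]
width: 0.011
```

```bash
python3 - <<'E'
from h import *
s=st(); print(wc(s['eef_pos']),s['moment']); print('to go',105.3+50.5-s['orientation'][2])
E
```

```text
{'t': 28.05, 'q': [23.8046, 29.2556, 90.8023, 0.1191, 60.0967, -130.3802], 'eef_pos': [0.5028, 0.3436, 0.0683], 'orientation': [-179.949, -0.1787, 154.1252], 'force': [0.0043, 0.8749, -3.9179], 'width': 0.011}
[-42.49574684 232.56687654  68.31145906] [-0.06837997 -0.26796482  0.02933171]
to go 1.67478033994405
```

servo_tool(rows="0 0 0 0 0 -0.005 1; 0 0 0 0 0 0 1; 0 0 0 0 0 0 0.3; 0 0 0 0 0 0 0.3; 0 0 0 0 0 0 0.3; 0 0 -0.06 0 0 0 0.3; 0 0 -0.1 0 0 0 0.3; 0 0 -0.1 0 0 0.015 0.3; 0 0 -0.06 0 0 0.019 0.3; 0 0 0 0 0 0.019 0.3; 0 0 0 0 0 0.019 0.3; 0 0 0 0 0 0.019 0.3")

```text
t: 29.05
eef_pos: [0.5047, 0.3438, 0.1566]
orientation: [179.8, -0.1, 121.0]
force: [-0.3, -0.9, -0.8]
width: 0.03
```

servo_tool(rows="0 0 0 0 0 0.019 0.3; 0 0 0 0 0 0.019 0.3; 0 0 0 0 0 0.018 0.3; 0 0 0 0 0 0.012 0.3; 0 0 0 0 0 0 0.3; 0 0 0 0 0 0 0.3")

```text
t: 29.55
eef_pos: [0.5064, 0.3441, 0.1609]
orientation: [179.5, -0.3, 94.8]
force: [-0.4, -0.3, -0.0]
width: 0.0299
```

```bash
python3 - <<'E'
from h import *
s=st(); print(wc(s['eef_pos']))
im,d,W,c=pts('wrist'); np.savez('w12',im=im,d=d,W=W)
E=np.array(c['extrinsics']); print('cam',wc(-E[:3,:3].T@E[:3,3]))
C=tocase(W); ok=~np.isnan(C[...,0])
b=ok&(im.max(2)<60)&(C[...,2]>78)&(C[...,2]<95)&(abs(C[...,0]+42)<35)&(abs(C[...,1]-232)<35)
T=C[b]; r=cv2.minAreaRect(T[:,:2].astype(np.float32)); print('bar',len(T),np.round(r[0],1),np.round(r[1],1),r[2])
vent(im,c,cen=(-42.5,231.8))
x,y=proj(c,cw(-42,232,60))[0]; x,y=int(x),int(y); y0=max(0,y-110); save('vent2',cv2.resize(im[y0:y0+180,max(0,x-110):x+110],None,fx=3,fy=3,interpolation=cv2.INTER_CUBIC))
E
```

```text
{'t': 29.55, 'q': [23.7235, 23.7622, 85.2556, 0.0936, 70.3904, -71.1398], 'eef_pos': [0.5064, 0.3441, 0.1609], 'orientation': [179.4686, -0.275, 94.8336], 'force': [-0.3578, -0.2703, -0.0445], 'width': 0.0299}
[-38.87270525 232.75122301 160.91727225]
cam [-121.51240483  233.17933563  302.46442122]
bar 1255 [-43.2 232.2] [61.4 12.7] 59.832523345947266
r 34 [(-59.0, 38), (-29.0, 30), (0.5, 37), (30.5, 25), (60.0, 25), (89.0, 25), (142.0, 15)]
r 37 [(-59.0, 30), (-45.5, 108), (-39.0, 64), (-29.0, 32), (-19.0, 47), (-8.5, 77), (0.5, 45), (10.0, 56), (20.5, 34), (30.5, 23), (40.0, 35), (49.5, 38), (59.5, 25), (70.0, 43), (79.0, 44), (89.0, 23), (99.0, 39), (109.0, 29), (125.5, 14)]
r 39 [(-59.0, 39), (-49.0, 136), (-39.0, 61), (-29.0, 39), (-19.0, 70), (-9.0, 63), (0.5, 43), (10.5, 45), (20.5, 38), (30.5, 26), (40.0, 42), (50.0, 34), (60.0, 23), (70.0, 34), (79.5, 31), (89.0, 22), (99.5, 33), (109.5, 29), (119.0, 20), (138.5, 13)]
r 41 [(-59.5, 32), (-49.0, 65), (-39.0, 52), (-29.0, 41), (-19.5, 50), (-9.5, 62), (1.0, 44), (10.0, 61), (20.5, 42), (30.0, 27), (40.0, 39), (50.0, 31), (60.0, 24), (69.5, 33), (80.0, 32), (89.0, 22), (99.5, 31), (109.0, 37), (119.0, 20), (138.0, 43)]
index r 47 0.5 194.15918 half [-1.5  2.5]
index r 50 0.5 193.7461 half [-1.5  2. ]
index r 53 0.0 193.92969 half [-1.  2.]
```

View pics/vent2.png

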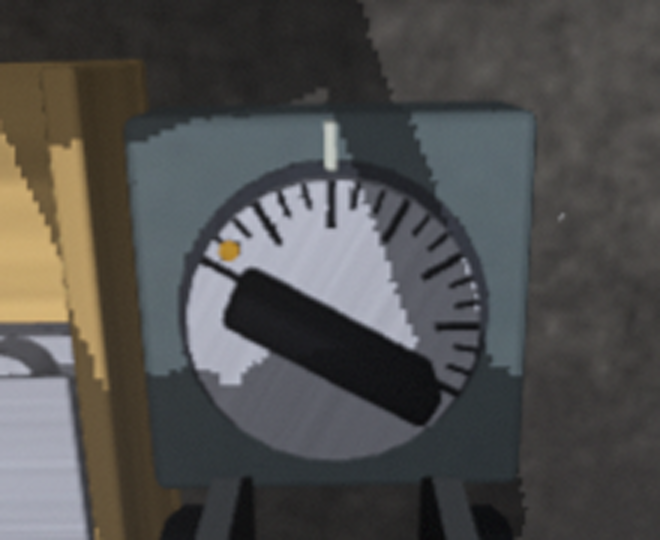

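```bash
python3 - <<'E'
from h import *
e=plan(np.array([.42,.06,.28]),50,n=9,claw=-1)
e=plan(np.array([.60,-.24,.23]),-1,n=11,claw=-1,start=e)
E
```

```text
dist 0.32 ang 44.8 rows 9
-0.122 -0.048 -0.054 0.000 -0.000 0.014 -1; -0.126 -0.038 -0.054 0.000 -0.000 0.014 -1; -0.129 -0.027 -0.054 0.000 -0.000 0.014 -1; -0.131 -0.015 -0.054 0.000 -0.000 0.014 -1; -0.132 -0.004 -0.053 0.000 -0.000 0.014 -1; -0.132 0.007 -0.053 0.000 -0.000 0.014 -1; -0.131 0.019 -0.053 0.000 -0.000 0.014 -1; -0.128 0.030 -0.053 0.000 -0.000 0.014 -1; -0.125 0.041 -0.053 0.000 -0.000 0.014 -1
dist 0.353 ang 51.0 rows 11
-0.041 0.120 0.018 0.000 -0.000 0.013 -1; -0.032 0.123 0.018 0.000 -0.000 0.013 -1; -0.022 0.125 0.018 0.000 -0.000 0.013 -1; -0.011 0.127 0.018 0.000 -0.000 0.013 -1; -0.001 0.127 0.018 0.000 -0.000 0.013 -1; 0.009 0.127 0.018 0.000 -0.000 0.013 -1; 0.019 0.126 0.018 0.000 -0.000 0.013 -1; 0.030 0.124 0.018 0.000 -0.000 0.013 -1; 0.039 0.121 0.018 0.000 -0.000 0.013 -1; 0.049 0.117 0.018 0.000 -0.000 0.013 -1; 0.058 0.113 0.018 0.000 -0.000 0.013 -1
```

servo_tool(rows="-0.122 -0.048 -0.054 0 0 0.014 -1; -0.126 -0.038 -0.054 0 0 0.014 -1; -0.129 -0.027 -0.054 0 0 0.014 -1; -0.131 -0.015 -0.054 0 0 0.014 -1; -0.132 -0.004 -0.053 0 0 0.014 -1; -0.132 0.007 -0.053 0 0 0.014 -1; -0.131 0.019 -0.053 0 0 0.014 -1; -0.128 0.03 -0.053 0 0 0.014 -1; -0.125 0.041 -0.053 0 0 0.014 -1")

```text
t: 30.35
eef_pos: [0.4128, 0.0548, 0.2795]
orientation: [180.0, -0.4, 49.1]
force: [0.3, -1.1, 0.3]
width: 0.0854
```

```bash
python3 - <<'E'
from h import *
st(); e=plan(np.array([.60,-.24,.23]),-1,n=12,claw=-1)
E
```

```text
{'t': 30.35, 'q': [-8.1597, -1.4044, 99.8763, 0.3316, 81.2732, -57.2837], 'eef_pos': [0.4128, 0.0548, 0.2795], 'orientation': [179.9629, -0.4136, 49.0746], 'force': [0.3038, -1.0732, 0.3485], 'width': 0.0854}
dist 0.353 ang 50.1 rows 12
-0.033 0.112 0.016 -0.000 -0.000 0.012 -1; -0.025 0.114 0.016 -0.000 -0.000 0.012 -1; -0.017 0.115 0.016 -0.000 -0.000 0.012 -1; -0.008 0.116 0.016 -0.000 -0.000 0.012 -1; -0.000 0.116 0.016 -0.000 -0.000 0.012 -1; 0.008 0.116 0.016 -0.000 -0.000 0.012 -1; 0.017 0.115 0.016 -0.000 -0.000 0.012 -1; 0.025 0.114 0.017 -0.000 -0.000 0.012 -1; 0.033 0.111 0.017 -0.000 -0.000 0.012 -1; 0.041 0.109 0.017 -0.000 -0.000 0.012 -1; 0.049 0.105 0.017 -0.000 -0.000 0.012 -1; 0.057 0.102 0.017 -0.000 -0.000 0.012 -1
```

servo_tool(rows="-0.033 0.112 0.016 0 0 0.012 -1; -0.025 0.114 0.016 0 0 0.012 -1; -0.017 0.115 0.016 0 0 0.012 -1; -0.008 0.116 0.016 0 0 0.012 -1; 0 0.116 0.016 0 0 0.012 -1; 0.008 0.116 0.016 0 0 0.012 -1; 0.017 0.115 0.016 0 0 0.012 -1; 0.025 0.114 0.017 0 0 0.012 -1; 0.033 0.111 0.017 0 0 0.011 -1; 0.041 0.109 0.017 0 0 0.01 -1; 0.049 0.09 0.017 0 0 0.01 -1; 0 0 0 0 0 0 -1")

```text
t: 31.35
eef_pos: [0.5822, -0.2366, 0.2427]
orientation: [179.9, -1.2, 1.7]
force: [-1.3, 0.4, -0.5]
width: 0.0853
```

```bash
python3 - <<'E'
from h import *
s=st(); im,d,W,c=pts('wrist'); np.savez('w13',im=im,d=d,W=W); wboard(im=im,c=c)
im,d,W,c=pts('top'); np.savez('top5',im=im,d=d,W=W); im=im.astype(int)
r,g,b=im[...,0],im[...,1],im[...,2]; m=((r-b>35)&(r>110)&(abs(r-208)<60)).astype(np.uint8)
n,l,stt,ce=cv2.connectedComponentsWithStats(m)
for k in range(1,n):
    if stt[k,4]>150: print(stt[k],np.round(ray(c,[ce[k]],.011)[0],3))
E
```

```text
{'t': 31.35, 'q': [-32.6088, 21.7844, 76.5222, 0.6016, 80.5872, -34.3954], 'eef_pos': [0.5822, -0.2366, 0.2427], 'orientation': [179.8666, -1.2488, 1.6954], 'force': [-1.3268, 0.426, -0.5213], 'width': 0.0853}
px [312, 147, 43, 113, 4182] ctr [ 599.1 -291.7] size [160.7  50.4] ang 89.4
[  180     0   151   129 10506] [1.215 0.117 0.011]
[305   0  15  17 173] [ 1.442 -0.095  0.011]
[ 444   47   74   58 2739] [ 1.121 -0.777  0.011]
[169  60  15  18 187] [1.166 0.471 0.011]
[343  71  39  18 191] [ 1.109 -0.289  0.011]
[ 446   76   93  101 3908] [ 0.827 -0.751  0.011]
[208  96  23  17 166] [1.008 0.297 0.011]
[256 142  27  26 251] [0.788 0.091 0.011]
[454 175  38  22 386] [ 0.653 -0.688  0.011]
[288 181  21  56 520] [ 0.541 -0.026  0.011]
[219 195  45  50 947] [0.492 0.2   0.011]
[266 215  23  25 393] [0.498 0.066 0.011]
[494 221  23  20 222] [ 0.464 -0.808  0.011]
```

servo_tool(rows="0.035 0.01 0 0 -0.002 0.003 -1; 0.035 0.01 0.04 0 -0.001 0.003 -1; 0 0 0.1 0 0 0 -1; 0 0 0.12 0 0 0 -1; 0 0 0.12 0 0 0 -1; 0 0 0.12 0 0 0 -1; 0 0 0.12 0 0 0 -1; 0 0 0.1 0 0 0 -1; 0 0 0 0 0 0 -1")

```text
t: 32.2
eef_pos: [0.6007, -0.2278, 0.0616]
orientation: [179.9, -0.6, 0.9]
force: [-1.3, 0.7, -0.7]
width: 0.0859
```

```bash
python3 - <<'E'
from h import *
st(); plan(np.array([.5996,-.2417,.003]),-.6,n=3)
E
```

```text
{'t': 32.2, 'q': [-30.7976, 32.2292, 86.5705, 0.2004, 60.6557, -31.7532], 'eef_pos': [0.6007, -0.2278, 0.0616], 'orientation': [179.8628, -0.5554, 0.8589], 'force': [-1.2828, 0.7178, -0.7354], 'width': 0.0859}
dist 0.06 ang 1.6 rows 3
-0.002 0.018 0.078 0.000 -0.001 0.001 -1; -0.002 0.018 0.078 0.000 -0.001 0.001 -1; -0.002 0.018 0.078 0.000 -0.001 0.001 -1
```

servo_tool(rows="-0.003 0.03 0.03 0 -0.001 0.002 -1; -0.003 0.03 0.05 0 -0.001 0.002 -1; 0 0 0.06 0 0 0 -1; 0 0 0.06 0 0 0 -1; 0 0 0.04 0 0 0 -1; 0 0 0 0 0 0 -1")

```text
t: 32.7
eef_pos: [0.6031, -0.2457, 0.0042]
orientation: [179.5, -0.2, -0.6]
force: [-0.2, 0.2, -0.1]
width: 0.0853
```

```bash
python3 - <<'E'
from h import *
st(); plan(np.array([.5996,-.2417,.003]),-.6,n=1)
E
```

```text
{'t': 32.7, 'q': [-31.8104, 37.0207, 87.3268, -0.3398, 55.2351, -31.0619], 'eef_pos': [0.6031, -0.2457, 0.0042], 'orientation': [179.5445, -0.2124, -0.5549], 'force': [-0.2307, 0.1854, -0.1182], 'width': 0.0853}
dist 0.005 ang 0.5 rows 1
-0.014 -0.016 0.005 0.001 -0.001 0.000 -1
```

servo_tool(rows="-0.012 -0.014 0 0 0 0 -1; 0 0 0 0 0 0 -1; 0 0 0 0 0 0 0; 0 0 0 0 0 0 1; 0 0 0 0 0 0 1; 0 0 0 0 0 0 1; 0 0 -0.03 0 0 0 1; 0 0 -0.06 0 0 0 1; 0 0 -0.09 0 0 0 1; 0 0 -0.1 0 0 0 1; 0 0 -0.1 0 0 0 1; 0 0 0 0 0 0 1", squeeze=60)

```text
t: 33.7
eef_pos: [0.6, -0.2425, 0.1107]
orientation: [179.3, -0.3, -0.5]
force: [0.2, -0.3, 1.3]
width: 0.0001
```

```bash
python3 - <<'E'
from h import *
st(); im,d,W,c=pts('wrist'); wboard(im=im,c=c,z=.1)
e=plan(np.array([.45,-.19,.22]),25,n=8,claw=1)
e=plan(np.array([.38,.09,.18]),95.8,n=13,claw=1,start=e)
E
```

```text
{'t': 33.7, 'q': [-31.6557, 29.7235, 83.1278, -0.4166, 66.5176, -30.9422], 'eef_pos': [0.6, -0.2425, 0.1107], 'orientation': [179.3465, -0.3433, -0.5477], 'force': [0.2349, -0.2907, 1.2675], 'width': 0.0001}
px [296, 162, 60, 93, 4911] ctr [ 600.5 -219.6] size [54.6 31.6] ang 88.5
dist 0.193 ang 25.6 rows 8
-0.075 -0.025 -0.056 0.000 -0.000 -0.009 1; -0.073 -0.029 -0.056 0.000 -0.000 -0.009 1; -0.071 -0.033 -0.056 0.000 -0.000 -0.009 1; -0.069 -0.037 -0.056 0.000 -0.000 -0.009 1; -0.067 -0.041 -0.056 0.000 -0.000 -0.009 1; -0.065 -0.045 -0.056 0.000 -0.000 -0.009 1; -0.062 -0.048 -0.056 0.000 -0.000 -0.009 1; -0.060 -0.052 -0.056 0.000 -0.000 -0.009 1
dist 0.291 ang 70.8 rows 13
0.017 -0.087 0.012 -0.000 0.000 -0.015 1; 0.025 -0.085 0.012 -0.000 0.000 -0.015 1; 0.033 -0.082 0.012 -0.000 0.000 -0.015 1; 0.041 -0.079 0.012 -0.000 0.000 -0.015 1; 0.048 -0.075 0.012 -0.000 0.000 -0.015 1; 0.055 -0.070 0.012 -0.000 0.000 -0.015 1; 0.061 -0.064 0.012 -0.000 0.000 -0.015 1; 0.067 -0.058 0.012 -0.000 0.000 -0.015 1; 0.072 -0.052 0.012 -0.000 0.000 -0.015 1; 0.077 -0.044 0.012 -0.000 0.000 -0.015 1; 0.081 -0.037 0.012 -0.000 0.000 -0.015 1; 0.084 -0.029 0.012 -0.000 0.000 -0.015 1
0.086 -0.021 0.012 -0.000 0.000 -0.015 1
```

servo_tool(rows="0 0 -0.06 0 0 0 -1; 0 0 -0.1 0 -0.001 0 -1; 0 0 -0.1 0 0 0 -1; 0 0 -0.1 0 0 0 -1; 0 0 0 0 0 0 -1; 0 0 0 0 0 0 -1")

```text
t: 34.25
eef_pos: [0.5969, -0.2394, 0.1977]
orientation: [179.7, 0.5, -0.5]
force: [-0.6, -0.3, -1.7]
width: 0.0724
```

```bash
python3 - <<'E'
from h import *
s=st(); im,d,W,c=pts('wrist'); wboard(im=im,c=c)
hsv=cv2.cvtColor(im,cv2.COLOR_RGB2HSV).astype(int); m=(hsv[...,0]>10)&(hsv[...,0]<24)&(hsv[...,1]>70)&(W[...,2]<.05)&(W[...,2]>-.02)&(abs(W[...,0]-.6)<.15); print(m.sum(),np.nanpercentile(W[m][:,2],[5,50,95]).round(4))
s=np.array(robot.get_state()['eef_pos']); print(s)
E
```

```text
{'t': 34.25, 'q': [-31.4656, 25.8312, 76.6519, -0.5644, 77.7745, -30.8033], 'eef_pos': [0.5969, -0.2394, 0.1977], 'orientation': [179.6589, 0.5039, -0.543], 'force': [-0.6479, -0.3341, -1.678], 'width': 0.0724}
px [308, 150, 45, 125, 5248] ctr [ 600.4 -291.7] size [160.6  50. ] ang 88.4
5262 [0.0091 0.0105 0.0117]
[ 0.59720126 -0.23956554  0.19799024]
```

servo_tool(rows="0.018 0.009 0.05 0 -0.001 0.003 -1; 0 0 0.1 0 0 0 -1; 0 0 0.12 0 0 0 -1; 0 0 0.12 0 0 0 -1; 0 0 0.12 0 0 0 -1; 0 0 0.1 0 0 0 -1; 0 0 0.05 0 0 0 -1; 0 0 0 0 0 0 -1")

```text
t: 34.97
eef_pos: [0.5945, -0.24, 0.0102]
orientation: [-180.0, 1.6, -2.1]
force: [-0.3, 0.8, -0.4]
width: 0.0856
```

```bash
python3 - <<'E'
from h import *
st(); plan(np.array([.6018,-.2417,-.001]),-1.6,n=1)
E
```

```text
{'t': 34.9667, 'q': [-31.5034, 36.7266, 86.8697, -0.9127, 57.8266, -28.8962], 'eef_pos': [0.5945, -0.24, 0.0102], 'orientation': [-179.9765, 1.6159, -2.1112], 'force': [-0.2643, 0.7655, -0.4459], 'width': 0.0856}
dist 0.013 ang 1.7 rows 1
0.031 0.006 0.044 -0.000 0.004 -0.001 -1
```

servo_tool(rows="0.018 0.003 0.02 0 0.003 -0.001 -1; 0.014 0.003 0.025 0 0.002 0 -1; 0 0 0.01 0 0 0 -1; 0 0 0 0 0 0 -1")

```text
t: 35.3
eef_pos: [0.599, -0.2396, -0.0113]
orientation: [-179.7, 0.3, -1.9]
force: [0.4, 0.2, -0.2]
width: 0.0853
```

servo_tool(rows="0 0 0 0 0 0 -0.6; 0 0 0 0 0 0 0; 0 0 0 0 0 0 0; 0 0 0 0 0 0 0.5; 0 0 0 0 0 0 0.5; 0 0 0 0 0 0 0.5", squeeze=60)

```text
t: 35.8
eef_pos: [0.6046, -0.2424, 0.0017]
orientation: [179.9, -0.4, -1.9]
force: [-0.3, -0.1, -0.0]
width: 0.0481
```

servo_tool(rows="0 0 -0.03 0 0 0 1; 0 0 -0.06 0 0 0 1; 0 0 -0.09 0 0 0 1; 0 0 -0.1 0 0 0 1; 0 0 -0.1 0 0 0 1; 0 0 -0.1 0 0 0 1; 0 0 -0.1 0 0 0 1; 0 0 -0.1 0 0 0 1; 0 0 -0.1 0 0 0 1; 0 0 0 0 0 0 1")

```text
t: 36.63
eef_pos: [0.602, -0.2408, 0.2057]
orientation: [-179.9, -0.1, -1.9]
force: [0.9, -1.2, 0.0]
width: 0.0485
```

```bash
python3 - <<'E'
from h import *
st(); im,d,W,c=pts('wrist'); wboard(im=im,c=c,z=.2)
e=plan(np.array([.45,-.19,.21]),25,n=8,claw=1)
E
```

```text
{'t': 36.6333, 'q': [-31.704, 25.8295, 75.5179, 0.1236, 78.6303, -29.7834], 'eef_pos': [0.602, -0.2408, 0.2057], 'orientation': [-179.9059, -0.0795, -1.945], 'force': [0.8614, -1.2458, 0.0285], 'width': 0.0485}
px [272, 212, 104, 142, 13182] ctr [ 600.7 -265.3] size [97.6 56.8] ang 87.9
dist 0.16 ang 26.9 rows 8
-0.076 -0.023 -0.003 -0.000 0.000 -0.009 1; -0.075 -0.027 -0.003 -0.000 0.000 -0.009 1; -0.073 -0.031 -0.003 -0.000 0.000 -0.009 1; -0.071 -0.036 -0.003 -0.000 0.000 -0.009 1; -0.069 -0.040 -0.003 -0.000 0.000 -0.009 1; -0.067 -0.044 -0.003 -0.000 0.000 -0.009 1; -0.064 -0.048 -0.003 -0.000 0.000 -0.009 1; -0.061 -0.051 -0.003 -0.000 0.000 -0.009 1
```

servo_tool(rows="-0.076 -0.023 -0.003 0 0 -0.009 1; -0.075 -0.027 -0.003 0 0 -0.009 1; -0.073 -0.031 -0.003 0 0 -0.009 1; -0.071 -0.036 -0.003 0 0 -0.009 1; -0.069 -0.04 -0.003 0 0 -0.009 1; -0.067 -0.044 -0.003 0 0 -0.009 1; -0.064 -0.048 -0.003 0 0 -0.009 1; -0.061 -0.051 -0.003 0 0 -0.009 1")

```text
t: 37.35
eef_pos: [0.4425, -0.1854, 0.1999]
orientation: [-179.2, 0.3, 25.1]
force: [-0.7, -0.2, 0.4]
width: 0.0477
```

```bash
python3 - <<'E'
from h import *
st()
e=plan(cw(-190,0,170),95.8,n=13,claw=1)
E
```

```text
{'t': 37.35, 'q': [-36.1788, 9.546, 99.3188, 0.1239, 72.0395, -61.3422], 'eef_pos': [0.4425, -0.1854, 0.1999], 'orientation': [-179.1503, 0.3307, 25.1267], 'force': [-0.7454, -0.1973, 0.3771], 'width': 0.0477}
dist 0.291 ang 70.7 rows 13
0.019 -0.087 0.010 -0.000 -0.000 -0.015 1; 0.028 -0.085 0.010 -0.000 -0.000 -0.015 1; 0.035 -0.082 0.010 -0.000 -0.000 -0.015 1; 0.043 -0.078 0.010 -0.000 -0.000 -0.015 1; 0.050 -0.074 0.010 -0.000 -0.000 -0.015 1; 0.057 -0.068 0.010 -0.000 -0.000 -0.015 1; 0.063 -0.063 0.010 -0.000 -0.000 -0.015 1; 0.069 -0.056 0.010 -0.000 -0.000 -0.015 1; 0.074 -0.050 0.010 -0.000 -0.000 -0.015 1; 0.078 -0.042 0.009 -0.000 -0.000 -0.015 1; 0.082 -0.035 0.009 -0.000 -0.000 -0.015 1; 0.085 -0.027 0.009 -0.000 -0.000 -0.015 1
0.087 -0.019 0.009 -0.000 -0.000 -0.015 1
```

servo_tool(rows="0.019 -0.087 0 0 0 -0.015 1; 0.028 -0.085 0 0 0 -0.015 1; 0.035 -0.082 0 0 0 -0.015 1; 0.043 -0.078 0 0 0 -0.015 1; 0.05 -0.074 0 0 0 -0.015 1; 0.057 -0.068 0.01 0 0 -0.015 1; 0.063 -0.063 0.01 0 0 -0.015 1; 0.069 -0.056 0.01 0 0 -0.015 1; 0.074 -0.05 0.01 0 0 -0.015 1; 0.078 -0.042 0.01 0 0 -0.015 1; 0.082 -0.035 0.01 0 0 -0.015 1; 0.085 -0.027 0.01 0 0 -0.014 1")

```text
t: 38.35
eef_pos: [0.3625, 0.0866, 0.1744]
orientation: [-178.0, -1.2, 92.2]
force: [0.4, -0.2, -0.5]
width: 0.0484
```

servo_tool(rows="0.07 -0.01 0.01 0 0 -0.012 1; 0 0 0 0 0 0 1; 0 0 0 0 0 0 1")

```text
t: 38.6
eef_pos: [0.3542, 0.1081, 0.1691]
orientation: [-177.7, -1.5, 97.2]
force: [0.1, -0.4, -0.8]
width: 0.0485
```

```bash
python3 - <<'E'
from h import *
s=st(); print(wc(s['eef_pos']))
e=plan(cw(-180,0,60),95.8,n=5,claw=1)
im,d,W,c=pts('wrist'); C=tocase(W); hsv=cv2.cvtColor(im,cv2.COLOR_RGB2HSV).astype(int)
z=s['eef_pos'][2]*1000
m=(C[...,2]>z-15)&(C[...,2]<z+30)&(hsv[...,0]>8)&(hsv[...,0]<26)&(hsv[...,1]>70)&(C[...,0]<-120); P=C[m]; print('board seen',m.sum(),np.percentile(P,[1,50,99],axis=0).round(1))
A=np.linalg.lstsq(np.c_[P[:,:2],np.ones(len(P))],P[:,2],rcond=None)[0]; print('slopes',A[:2].round(3))
E
```

```text
{'t': 38.6, 'q': [-1.5407, 0.542, 114.2367, 1.1871, 67.715, -99.1991], 'eef_pos': [0.3542, 0.1081, 0.1691], 'orientation': [-177.706, -1.4632, 97.155], 'force': [0.0826, -0.4153, -0.8009], 'width': 0.0485}
[-214.08714941   13.26012193  169.11713113]
dist 0.115 ang 3.1 rows 5
-0.013 0.030 0.086 -0.001 -0.001 0.001 1; -0.013 0.030 0.086 -0.001 -0.001 0.001 1; -0.012 0.029 0.086 -0.001 -0.001 0.001 1; -0.012 0.029 0.087 -0.001 -0.001 0.001 1; -0.011 0.028 0.087 -0.001 -0.001 0.001 1
board seen 13326 [[-242.5  -11.5  175.7]
 [-209.8   12.8  182. ]
 [-163.6   37.   184.7]]
slopes [-0.025  0.023]
```

servo_tool(rows="-0.02 0.03 0.05 -0.002 -0.002 0.002 1; -0.02 0.03 0.08 -0.002 -0.002 0.002 1; -0.015 0.03 0.09 0 0 0 1; -0.01 0.03 0.09 0 0 0 1; 0 0.02 0.08 0 0 0 1; 0 0 0 0 0 0 1")

```text
t: 39.15
eef_pos: [0.3937, 0.0893, 0.0681]
orientation: [-179.5, 0.2, 94.8]
force: [-0.2, 0.6, -0.9]
width: 0.0481
```

```bash
python3 - <<'E'
from h import *
s=st(); print(wc(s['eef_pos']))
e=plan(cw(-180,0,32),95.8,n=2,claw=1)
im,d,W,c=pts('wrist'); C=tocase(W); hsv=cv2.cvtColor(im,cv2.COLOR_RGB2HSV).astype(int)
z=s['eef_pos'][2]*1000
m=(C[...,2]>z-15)&(C[...,2]<z+30)&(hsv[...,0]>8)&(hsv[...,0]<26)&(hsv[...,1]>70)&(C[...,0]<-120); P=C[m]; print('board seen',m.sum(),np.percentile(P,[1,50,99],axis=0).round(1))
A=np.linalg.lstsq(np.c_[P[:,:2],np.ones(len(P))],P[:,2],rcond=None)[0]; print('slopes',A[:2].round(3))
E
```

```text
{'t': 39.15, 'q': [-2.8623, 11.5941, 119.0222, -0.4051, 49.8351, -97.3741], 'eef_pos': [0.3937, 0.0893, 0.0681], 'orientation': [-179.5122, 0.2469, 94.7753], 'force': [-0.1578, 0.6032, -0.8509], 'width': 0.0481}
[-176.67355719   -9.39501402   68.05889567]
dist 0.037 ang 1.2 rows 2
0.019 -0.006 0.072 -0.001 0.000 -0.001 1; 0.019 -0.007 0.072 -0.001 0.000 -0.001 1
board seen 13266 [[-205.4  -33.8   73.9]
 [-172.6   -9.7   81.1]
 [-126.5   14.5   82.8]]
slopes [ 0.007 -0.006]
```

servo_tool(rows="0.019 -0.005 0.03 0 0 -0.002 1; 0.017 -0.003 0.04 0 0 -0.001 1; 0 0 0.04 0 0 0 1; 0 0 0.03 0 0 0 1; 0 0 0 0 0 0 1")

```text
t: 39.62
eef_pos: [0.3933, 0.0968, 0.0364]
orientation: [-179.9, 0.3, 95.7]
force: [-0.0, 0.3, -0.3]
width: 0.0484
```

```bash
python3 - <<'E'
from h import *
s=st(); print(wc(s['eef_pos']))
e=plan(cw(-110,0,31),95.8,n=6,claw=1)
E
```

```text
{'t': 39.6167, 'q': [-1.7487, 14.8725, 120.9987, -0.4647, 44.1846, -97.1056], 'eef_pos': [0.3933, 0.0968, 0.0364], 'orientation': [-179.9037, 0.314, 95.6906], 'force': [-0.0134, 0.328, -0.3378], 'width': 0.0484}
[-176.29308065   -1.89309765   36.38656433]
dist 0.067 ang 0.3 rows 6
0.001 0.044 0.004 -0.000 0.000 -0.000 1; 0.001 0.044 0.004 -0.000 0.000 -0.000 1; 0.001 0.044 0.004 -0.000 0.000 -0.000 1; 0.001 0.044 0.004 -0.000 0.000 -0.000 1; 0.001 0.044 0.004 -0.000 0.000 -0.000 1; 0.001 0.044 0.004 -0.000 0.000 -0.000 1
```

servo_tool(rows="0.008 0 0.018 0 0 0 1; 0 0.02 0.004 0 0 0 1; 0 0.04 0 0 0 0 1; 0 0.04 0 0 0 0 1; 0 0.04 0 0 0 0 1; 0 0.04 0 0 0 0 1; 0 0 0 0 0 0 1")

```text
t: 40.2
eef_pos: [0.446, 0.104, 0.0337]
orientation: [179.6, 0.4, 95.7]
force: [1.5, -0.0, -1.4]
width: 0.048
```

```bash
python3 - <<'E'
from h import *
s=st(); print(wc(s['eef_pos']))
e=plan(cw(-66,0,31),95.8,n=6,claw=1)
E
```

```text
{'t': 40.2, 'q': [-0.6153, 19.2942, 114.4933, -0.4458, 45.8139, -95.9797], 'eef_pos': [0.446, 0.104, 0.0337], 'orientation': [179.6379, 0.3615, 95.6729], 'force': [1.5329, -0.0134, -1.3767], 'width': 0.048}
[-1.23139030e+02 -4.41993350e-02  3.37234028e+01]
dist 0.057 ang 0.5 rows 6
0.000 0.038 0.002 0.000 0.000 -0.000 1; 0.000 0.038 0.002 0.000 0.000 -0.000 1; 0.000 0.038 0.002 0.000 0.000 -0.000 1; 0.000 0.038 0.002 0.000 0.000 -0.000 1; 0.000 0.038 0.002 0.000 0.000 -0.000 1; 0.000 0.038 0.002 0.000 0.000 -0.000 1
```

servo_tool(rows="0 0.04 0.002 0 0 0 1; 0 0.04 0.002 0 0 0 1; 0 0.04 0.002 0 0 0 1; 0 0.04 0.001 0 0 0 1; 0 0.04 0.001 0 0 0 1; 0 0.03 0 0 0 0 1; 0 0.02 0 0 0 0 1; 0 0.02 0 0 0 0 1; 0 0 0 0 0 0 1")

```text
t: 40.95
eef_pos: [0.5027, 0.1099, 0.0279]
orientation: [-178.3, 0.4, 95.8]
force: [0.8, 0.9, -0.3]
width: 0.0484
```

```bash
python3 - <<'E'
from h import *
s=st(); print(wc(s['eef_pos']),s['moment'])
E
```

```text
{'t': 40.95, 'q': [0.2723, 25.3821, 105.1557, -0.6763, 51.148, -95.0821], 'eef_pos': [0.5027, 0.1099, 0.0279], 'orientation': [-178.2734, 0.3625, 95.7919], 'force': [0.7575, 0.8899, -0.338], 'width': 0.0484}
[-66.13100481   0.10257016  27.91814334] [ 0.01272081 -0.16540878  0.04342213]
```

Now a gentle push against the stop, as for the first board.

servo_tool(rows="0 0.02 -0.002 -0.002 0 0 1; 0 0.02 0 -0.001 0 0 1; 0 0.02 0 0 0 0 1; 0 0.02 0 0 0 0 1")

```text
t: 41.28
eef_pos: [0.5038, 0.1101, 0.0275]
orientation: [-177.1, 0.4, 95.9]
force: [-16.0, -4.5, 14.9]
width: 0.0484
```

servo_tool(rows="0 0 0 0 0 0 0; 0 0 0 0 0 0 -0.5; 0 0 0 0 0 0 -0.5; 0 0 0 0 0 0 -0.5; 0 0 -0.05 -0.002 0 0 -0.5; 0 0 -0.1 -0.002 0 0 -0.5; 0 -0.05 -0.1 0 0 0 -0.5; 0 -0.1 -0.1 0 0 0 -0.5; 0 -0.05 -0.12 0 0 0 -0.5; 0 0 -0.1 0 0 0 -0.5; 0 0 0 0 0 0 -0.5")

```text
t: 42.2
eef_pos: [0.459, 0.1066, 0.1813]
orientation: [-179.2, 0.4, 95.9]
force: [0.8, -0.1, 0.2]
width: 0.0641
```

```bash
python3 - <<'E'
from h import *
s=st(); im,d,W,c=pts('wrist'); np.savez('w14',im=im,d=d,W=W); save('w14',im); homecheck(im,W)
E
```

```text
{'t': 42.2, 'q': [-0.1608, 9.6794, 101.962, -0.4982, 69.141, -95.8941], 'eef_pos': [0.459, 0.1066, 0.1813], 'orientation': [-179.1734, 0.3803, 95.9166], 'force': [0.7896, -0.1112, 0.2122], 'width': 0.0641}
-84.5 none
0 2589 x [-93.4 -32.4] y [-24.6  24.1] z 40.6 slopes [0.004 0.002]
84.5 2426 x [-93.3 -33.6] y [ 58.4 107.7] z 40.6 slopes [0.006 0.002]
runner xmin -116.0
```

servo_tool(rows="0 -0.06 -0.1 0 0 0 -0.5; 0 -0.06 -0.1 0 0 0 -0.5; -0.1 0 -0.1 0 0 0 -0.5; -0.14 0 -0.05 0 0 0 -0.5; -0.14 0 0 0 0 0 -0.5; -0.14 0 0 0 0 0 -0.5; -0.14 0 0 0 0 0 -0.5; -0.14 0 0 0 0 0 -0.5; -0.1 0 0 0 0 0 -0.5; 0 0 0 0 0 0 -0.5")

```text
t: 43.08
eef_pos: [0.4522, -0.1272, 0.2694]
orientation: [-179.1, 0.4, 96.4]
force: [-0.1, -1.2, 0.3]
width: 0.0641
```

```bash
python3 - <<'E'
from h import *
st()
im,d,W,c=pts('scene'); C=tocase(W); ok=~np.isnan(C[...,0])
# hood inner face: points y within +-160, z 110..260
k=ok&(abs(C[...,1])<150)&(C[...,2]>120)&(C[...,2]<255)&(C[...,0]>20)&(C[...,0]<140); P=C[k]; f=np.polyfit(P[:,2],P[:,0],1); print('hood pts',k.sum(),'angle',np.pi/2+np.arctan(f[0]))
k=ok&(C[...,1]<-198)&(C[...,1]>-225)&(C[...,2]>80)&(C[...,2]<185)&(C[...,0]>-90)&(C[...,0]<70); P=C[k]; print('rod pts',k.sum())
if k.sum()>20: f=np.polyfit(P[:,0],P[:,2],1); print('rod ang',np.arctan(f[0]))
save('s9',cv2.resize(im[130:330,180:420],None,fx=3,fy=3,interpolation=cv2.INTER_CUBIC))
im,d,W,c=pts('top'); a=np.load('top0.npz')['im'].astype(int); df=abs(im.astype(int)-a).sum(2)
for n,(x,y,r) in dict(bottle=(193,172,10),tape=(268,153,14),jar=(334,152,12),green=(425,217,15),purple=(377,238,15)).items(): print(n,np.median(df[y-r:y+r,x-r:x+r]))
r,g,b=[im[...,i].astype(int) for i in range(3)]; m=((r-b>35)&(r>110)).astype(np.uint8); n,l,s,ce=cv2.connectedComponentsWithStats(m)
for k in range(1,n):
    if s[k,4]>250 and s[k,1]>150: print(s[k],np.round(ray(c,[ce[k]],.011)[0],3))
E
```

```text
{'t': 43.0833, 'q': [-28.7143, 5.4284, 94.1378, -0.8377, 80.8939, -124.9972], 'eef_pos': [0.4522, -0.1272, 0.2694], 'orientation': [-179.1485, 0.4123, 96.4218], 'force': [-0.1361, -1.1972, 0.2825], 'width': 0.0641}
hood pts 2867 angle 1.2828784401360864
rod pts 173
rod ang 0.5737996916658885
bottle 14.0
tape 13.0
jar 13.0
green 12.0
purple 13.0
[453 175  39  22 453] [ 0.652 -0.686  0.011]
[ 212  180   95   66 1945] [0.522 0.155 0.011]
[491 219  27  28 362] [ 0.461 -0.805  0.011]
```

View pics/s9.png

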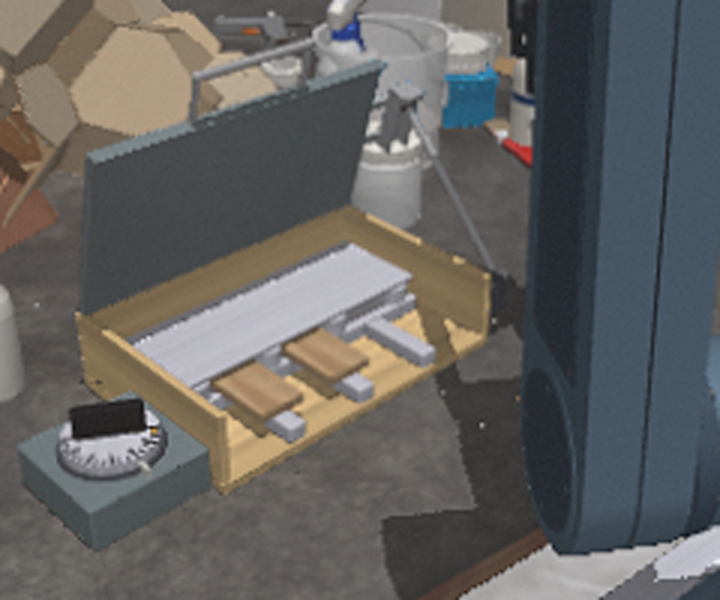

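```bash
python3 - <<'E'
from h import *
im,d,W,c=pts('wrist'); C=tocase(W); np.savez('w15',im=im,d=d,W=W); save('w15',im)
k=~np.isnan(C[...,0])&(abs(C[...,1]+209)<10)&(C[...,2]>85)&(C[...,0]>-90)&(C[...,0]<80)&(d>.1)
P=C[k]; print(k.sum())
X=[];
for x in range(-75,70,8):
    q=P[(P[:,0]>=x)&(P[:,0]<x+8)]
    if len(q)>5: X.append((x+4,np.percentile(q[:,2],80)))
print(np.round(X).tolist())
for a in (.70,.77,.84): print(a,[np.round(55+(x+90)*np.tan(a)+6/np.cos(a)) for x in (-40,-20,0,20,40)])
E
```

```text
1046
[[-71.0, 89.0], [-63.0, 97.0], [-55.0, 106.0], [-47.0, 114.0], [-39.0, 124.0], [-31.0, 133.0], [-23.0, 141.0], [-15.0, 150.0], [-7.0, 159.0], [1.0, 169.0], [9.0, 177.0], [17.0, 177.0]]
0.7 [np.float64(105.0), np.float64(122.0), np.float64(139.0), np.float64(155.0), np.float64(172.0)]
0.77 [np.float64(112.0), np.float64(131.0), np.float64(151.0), np.float64(170.0), np.float64(189.0)]
0.84 [np.float64(120.0), np.float64(142.0), np.float64(164.0), np.float64(187.0), np.float64(209.0)]
```

```bash
python3 -c "
from plant import robot
print(robot.close_job())"
```

```text
the job is handed in; nothing more can be done
None
```

The job is done and handed in at about 43 s of the 210 s. I raised the hood to its stop and swung the prop up. I then let the hood down on it and slid both boards home, with the vent set to 60 degrees between the two.

Only two pine boards were in the scene. They went into the left and middle slots, and the right slot is empty.

**Last checks**
- **Hood and prop:** the hood stands at 1.28 rad (about 1.29 expected). The rod's slope in the wrist depth gives 0.844 rad, which is the seated angle. A scene-camera reading of the rod gave 0.57; I put that down to noise on the thin rod and did not use it.
- **Boards:** both lie flat with their tops at 40.6 mm, each pressed against the back stop with about 15 N. Their tails are at the same depth, within about 1 mm of the expected home position.
- **Vent:** the 60 degree line sits at 0.5 degrees, in line with the index at 0 to 0.5 degrees.
- **Bystanders:** the bottle, tape, jar and the green and purple look-alikes are unchanged in the top view.

**What went wrong:** my first grip on the second board closed over its top and missed. The board stayed flat, and I gripped it again lower.

I viewed 16 pictures, two over the budget of 14.

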